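Recharge the bench gas scrubber

TASK

The gas is off: back off the clamp screw of the scrubber housing all the way (nobody noted whether it has a left- or a right-hand thread, so try it gently and feel which way it gives) and swing the door wide open. Feed all the filter cassettes lying on the bench end-on into the tube, one behind another, each pushing the last deeper, until none stands out of the mouth. Then shut the door fully, screw the clamp down tight again and let go, without knocking the other things on the bench about.

Things in the scene. Friction and masses are not known exactly. Their poses are not given: they have to be found in the camera images.
- mouth (a point): centre of the mouth of the gas-scrubber housing, a fixed level aluminium tube with clear roof. Inside 50 x 50 mm, 332 mm deep, far end closed (blue flange); floor 30 mm, roof top 84 mm above the table. The tube runs from the mouth along this point's -y; +y points out of the mouth, z up. A steel ledge 30 mm wide runs 75 mm out of the mouth, its top 2 mm below the tube's floor
- door (a joint): blue door over the mouth, 60 mm wide, 8 mm thick, hinged upright at the mouth's +x side; 0 = shut, 2.5 = swung right back; it stays where it is left. Its steel tongue (46 to 52 mm high) reaches 116 mm to the mouth's -x side and ends in a fork under the clamp screw, whose bolt stands in the fork and holds the door; the bolt enters only when the door is fully shut
- door_grip (a point): grip of the door: on the axis of an upright red round post, 16 mm diameter, on the door's top edge, 48 mm from the hinge axis; the post's top is 122 mm, this point 105 mm and the door's top 84 mm above the table
- door_hinge (a point): a point on the door's upright hinge axis, 105 mm above the table; seen from above the door opens clockwise about it
- screw_1 (a joint): turn of clamp screw 1: 0 = fully down, 3.9 rad = backed right off (door free above about 2.6); stops at both ends, stiff (0.15 N m), stays where left. Screws 1 and 2 look alike; one is fitted on the housing, the other is the spare on a grey block at the right. One is left-hand, one right-hand: it cannot be seen, feel which way it gives
- grip_1 (a point): centre of the yellow bar handle of clamp screw 1, on its upright axis, 108 mm above the table. The bar is 60 mm long (this point's x), 14 mm thick (y), 26 mm high (94 to 120 mm above the table); nothing else within 45 mm of the axis is higher than 86 mm. It does not rise or sink as it turns
- screw_2 (a joint): turn of clamp screw 2: 0 = fully down, 3.9 rad = backed right off (door free above about 2.6); stops at both ends, stiff (0.15 N m), stays where left. Screws 1 and 2 look alike; one is fitted on the housing, the other is the spare on a grey block at the right. One is left-hand, one right-hand: it cannot be seen, feel which way it gives
- grip_2 (a point): centre of the yellow bar handle of clamp screw 2, on its upright axis, 108 mm above the table. The bar is 60 mm long (this point's x), 14 mm thick (y), 26 mm high (94 to 120 mm above the table); nothing else within 45 mm of the axis is higher than 86 mm. It does not rise or sink as it turns
- cassette_1_mid (a point): centre of filter cassette 1: a rigid block, 44 x 44 mm and 80 mm long (along this point's y), white with green end frames and amber windows, 140 g, lying on the table; alike on all sides and either way round. Two to four of the four cassettes are there; the others are absent
- cassette_2_mid (a point): centre of filter cassette 2: a rigid block, 44 x 44 mm and 80 mm long (along this point's y), white with green end frames and amber windows, 140 g, lying on the table; alike on all sides and either way round. Two to four of the four cassettes are there; the others are absent
- cassette_3_mid (a point): centre of filter cassette 3: a rigid block, 44 x 44 mm and 80 mm long (along this point's y), white with green end frames and amber windows, 140 g, lying on the table; alike on all sides and either way round. Two to four of the four cassettes are there; the others are absent
- cassette_4_mid (a point): centre of filter cassette 4: a rigid block, 44 x 44 mm and 80 mm long (along this point's y), white with green end frames and amber windows, 140 g, lying on the table; alike on all sides and either way round. Two to four of the four cassettes are there; the others are absent
- ethanol_mid (a point): middle of an upright bottle, 64 mm diameter, 160 mm high, blue cap; a bystander
- jar_mid (a point): middle of a small upright jar, 52 mm diameter, 60 mm high, orange cap; a bystander
- dishes_mid (a point): middle of a pile of clear culture dishes, 62 mm diameter, 50 mm high; a bystander
- tipbox_mid (a point): middle of a blue pipette-tip box with clear lid, 80 x 120 x 68 mm; a bystander
- wrench_mid (a point): a wrench, 150 mm long, lying flat; a bystander
- clamp_seat (a point): top of the steel C-frame on the housing where the fitted clamp screw sits, 77 mm above the table, 100 mm to the mouth's -x side. The screw whose grip is within 30 mm of this point, seen from above, is the fitted one

How it is judged:
By the outcome, as a careful person would: the job done as asked, in the order asked, and still so for the second after the job is handed in, with the robot touching nothing.
Of cassette_1, cassette_2, cassette_3, cassette_4 only 2 to 4 are there at a start; the rules pass over those that are not, and their reading is None.
At some moment in a run one of cassette_1, cassette_2, cassette_3, cassette_4 may be knocked a few centimetres aside while the robot is not near it.
Once in a run the grip may slacken for a moment while it holds something.
It also fails if it takes over 210 s, if anything falls off the work surface, if the arm or the gripper's body presses on something with over 40 N, if the wrist force passes 120 N, or if a joint passes its speed limit or range.

ROBOT

A 7-joint arm with a two-finger parallel gripper is mounted at the origin on the work surface. World frame = base frame: x ahead of the robot, y to its left, z up, the work surface at z = 0. Lengths are in m, angles in rad, forces in N, time in s.
With the tool pointing down it reaches from about 0.425 to 1.025 m from the base axis. Payload 9.4 kg.
Tool frame: the origin (TCP) lies midway between the tips of the shut fingers; the grasp point (between the pads) lies behind it (arm.grip_depth is the z of the grasp point in the tool frame, in m); z points along the fingers, y is the line along which they close (so a half turn about z gives the same grasp; the last joint's range is limited). The gripper opens to 93 mm and grips with 3 to 60 N. Pads are 15 mm wide; open, the fingers measure 128 mm over their backs; the gripper's body (75 mm by 188 mm) begins 65 mm behind the grasp point.
Start: joints at [1.159, 0.599, -0.003, 1.599, 0.002, 0.943, -0.08], TCP at [0.238, -0.685, 0.219] pointing down, gripper open.
Joint ranges: [-2.57, 2.57], [-0.35, 1.97], [-1.29, 1.29], [0.11, 2.56], [-1.05, 4.19], [0.11, 1.86], [-2.63, 2.63]. Speed limits (rad/s): [2.22, 2.22, 3.01, 3.01, 3.14, 3.14, 3.14].

INTERFACE

Orientations are given as a unit quaternion [x, y, z, w].
In Python, from cell import arm gives the robot as it stands.
- The arm moves only by the tool send_rows, never from a script. Its arguments are lists of equal length, an entry for each row: "translation": the shift along the world's x, y, z in mm, a list of three; "dr": the turn, a rotation vector about the world's x, y, z in degrees, a list of three; "jaw": the finger opening in mm, from 0 to 93. A call has exactly 8 rows; each row is the pose to reach, as a shift and turn from the pose commanded when the call began; what a row does not reach only later rows make up. A row lasts 1/10 s, in which the tool goes at most 50 mm and 8.59 degrees, less where a joint would pass 70% of its speed; a pose out of reach is approached as far as the arm can. A call with a gripper value outside its range is refused whole. The fingers move at their own pace and stop on an object; "squeeze" is the grip in N (left out, the last holds). Time passes only in rows, so rows that repeat a pose let the fingers close, or fill a call up. It gives the time, the measured TCP pose, the force and the opening at its end, in the units of the state.
- arm.read_state(): the state, without advancing time (a new reading comes with each control period).
- arm.get_image(name): name is "side" or "top"; returns the picture (480x640x3 uint8, blue, green, red); there is no depth.
- arm.camera_info(name): a dict with "fx", "fy", "cx", "cy" (pixels), "dist" ([k1, k2, p1, p2, k3] as OpenCV has them; the pictures are not rectified), "extrinsics" (4x4, takes a point from world to camera coordinates). Camera axes: x right, y down, z forward; pixel columns grow to the right and rows downward; lengths in m; the calibration is good to about 2 mm. A picture is of the moment at which its call begins. camera_info takes no time and is no camera call.
- arm.finish_job(): hands the job in, once; it reports no verdict.
The state is a dict: "t": time; "joint_pos": joint angles; "dq": joint speeds; "effort": joint torques, N m; "tool_pos": TCP position; "eef_rot": TCP orientation; "force": force on the tool from outside, world axes, zero at the start; "torque": the same for the moment, N m; "finger_gap": finger opening in m.
Only numpy, scipy, OpenCV 4.12 (cv2) and the standard library are available. Lean on these libraries where they do the work, as an engineer would, in place of code of your own. Each camera call takes 0.05 s, during which the arm holds its last target. There are 200 camera calls.

## Working session

There is one attempt and no reset: what is moved stays moved. The work goes in short steps, Python scripts to look and compute and a tool call to move; the robot and the scene stay as the last step left them, time stands still between calls to the robot, and variables do not carry over. Pictures are saved under pics/ and viewed, on a budget of 14 in all, crops included, one or two more only if the job needs it, and the job is handed in when it is done.

Besides the shell and the picture viewer there is one more tool, called after "Emit:" as name(argument=value, ...) on one line, values as JSON. send_rows: Moves the arm, as the interface text tells. Its arguments: {"type":"object","properties":{"translation":{"type":"array"},"dr":{"type":"array"},"jaw":{"type":"array"},"squeeze":{"type":"number"}},"required":["translation","dr","jaw"]}

```bash
ls; mkdir -p pics; python3 - <<'E'
from cell import arm
import cv2
print(arm.read_state(), arm.grip_depth)
for n in("side","top"):
    cv2.imwrite(f"pics/{n}0.png",arm.get_image(n)); print(n,arm.camera_info(n))
E
```

```text
pics
{'t': 0.0, 'joint_pos': array([ 1.15929802,  0.60011438, -0.00257049,  1.60011604,  0.00179274,
        0.94289281, -0.07980626]), 'dq': array([ 0.00112373,  0.00084632,  0.00129166,  0.00102878, -0.00112648,
        0.00023887, -0.00033347]), 'effort': array([-2.42921988e-04, -7.65059638e+01,  1.49721488e+00, -2.52344602e+01,
       -5.24154562e-02,  1.69429817e-02,  1.11872923e-04]), 'tool_pos': array([ 0.23806293, -0.68429045,  0.21777228]), 'eef_rot': array([ 9.86015292e-01,  1.66653115e-01, -1.85809502e-04, -7.41200387e-04]), 'force': array([ 0.23894703, -0.14379541,  0.13486372]), 'torque': array([-0.00609903,  0.01221285,  0.00385999]), 'finger_gap': 0.09301811533148918} -0.0188
side {'fx': 515.4754842173671, 'fy': 515.4754842173671, 'cx': 317.75020134054154, 'cy': 241.12437664507016, 'dist': array([-0.12693054,  0.        ,  0.        ,  0.        ,  0.        ]), 'extrinsics': array([[-0.70816051, -0.70598696, -0.00954522,  0.42099671],
       [-0.38147494,  0.39395551, -0.8362272 ,  0.276006  ],
       [ 0.59412589, -0.58854182, -0.54830007,  0.89492152],
       [ 0.        ,  0.        ,  0.        ,  1.        ]])}
top {'fx': 580.3326244148552, 'fy': 580.3326244148552, 'cx': 325.5233805231759, 'cy': 236.69424055954815, 'dist': array([0.02775331, 0.        , 0.        , 0.        , 0.        ]), 'extrinsics': array([[-0.00294962, -0.99998271,  0.00508771,  0.00495301],
       [-0.98351743,  0.00198117, -0.18080247,  0.55752589],
       [ 0.18078927, -0.00553715, -0.98350627,  1.38297425],
       [ 0.        ,  0.        ,  0.        ,  1.        ]])}
```

View pics/top0.png

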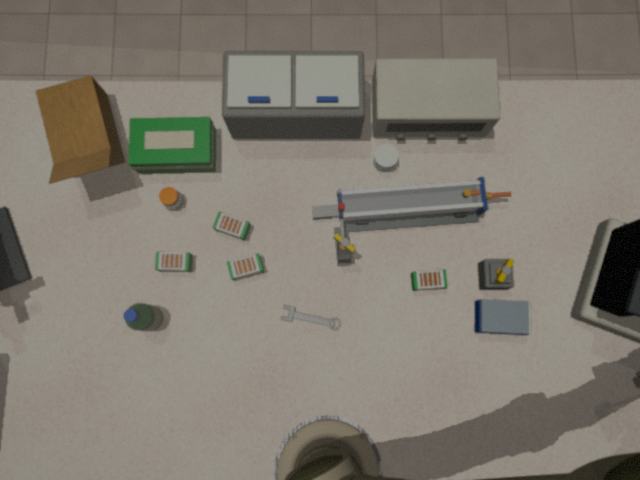

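View pics/side0.png

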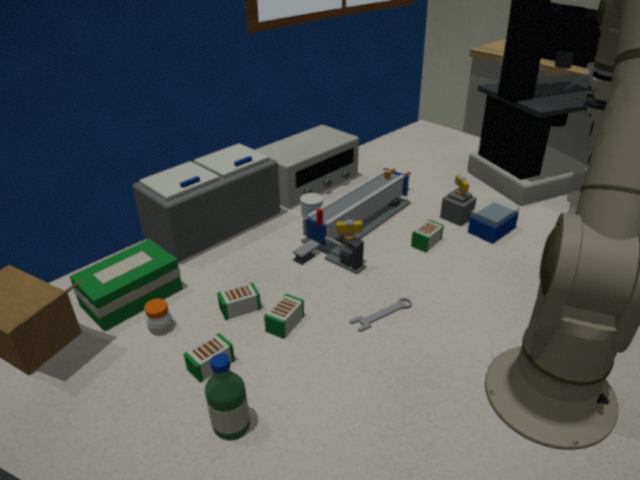

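Top view: the housing's mouth is at about (340,203), facing left (+y). The fitted screw is at (344,243), the spare at (505,270), and the red post at (341,206). There are four cassettes, at about (232,225), (174,262), (246,266) and (430,280). Next I measure them.

```bash
cat > h.py <<'E'
from cell import arm
import cv2, numpy as np
def ray(n,uv,z):
    c=arm.camera_info(n);K=np.array([[c['fx'],0,c['cx']],[0,c['fy'],c['cy']],[0,0,1]])
    p=cv2.undistortPoints(np.float64(uv).reshape(-1,1,2),K,c['dist']).reshape(-1,2)
    E=c['extrinsics'];R=E[:3,:3];o=-R.T@E[:3,3];d=np.c_[p,np.ones(len(p))]@R
    return o+d*((z-o[2])/d[:,2])[:,None]
def proj(n,P):
    c=arm.camera_info(n);K=np.array([[c['fx'],0,c['cx']],[0,c['fy'],c['cy']],[0,0,1]])
    E=c['extrinsics'];return cv2.projectPoints(np.float64(P).reshape(-1,1,3),cv2.Rodrigues(E[:3,:3])[0],E[:3,3],K,c['dist'])[0].reshape(-1,2)
def mask(im,lo,hi):
    return cv2.inRange(cv2.cvtColor(im,cv2.COLOR_BGR2HSV),np.array(lo),np.array(hi))
def blobs(m,amin=8,close=0):
    if close: m=cv2.morphologyEx(m,cv2.MORPH_CLOSE,np.ones((close,close)))
    n,l,s,c=cv2.connectedComponentsWithStats(m)
    return [(s[i,4],c[i],np.argwhere(l==i)[:,::-1]) for i in range(1,n) if s[i,4]>=amin]
def axis(P):
    P=P[:,:2];m=P.mean(0);u,s,v=np.linalg.svd(P-m);a=np.degrees(np.arctan2(v[0,1],v[0,0]))%180
    return m,a,s/np.sqrt(len(P))*np.sqrt(12)
def cassettes(n,im,amin=60):
    out=[]
    for a,c,p in blobs(mask(im,(3,70,60),(18,255,255)),amin,5):
        m,ang,s=axis(ray(n,p,.044)); out.append((np.round(c),np.round(m*1000,1),round(ang,1),np.round(s[:2]*1000),a))
    return out
E
python3 - <<'E'
from h import *
for n in('top','side'):
    im=cv2.imread(f'pics/{n}0.png')
    print(n);[print(*r) for r in cassettes(n,im)]
    for nm,lo,hi,z in(('yellow',(20,120,90),(32,255,255),.12),('red',(0,150,80),(4,255,255),.122),('red2',(174,120,80),(180,255,255),.122),('green',(50,120,40),(75,255,255),.044),('blue',(105,120,50),(125,255,255),.084)):
        for a,c,p in blobs(mask(im,lo,hi),10):
            m,an,s=axis(ray(n,p,z));print(nm,a,np.round(c,1),np.round(m*1000,1),round(an,1),np.round(s*1000)[:2])
im=cv2.imread('pics/top0.png')[165:300,300:535]
im2=cv2.imread('pics/side0.png')[170:290,280:490]
cv2.imwrite('pics/c0.png',np.vstack([cv2.resize(im,(560,322),interpolation=3)[:, :560],cv2.resize(im2,(560,278),interpolation=3)]))
E
```

```text
top
[ 78. 129.] [840.9 634.7] 18.9 [255. 166.] 6172
[168. 196.] [663.7 397. ] 51.5 [45. 42.] 303
[498. 195.] [ 665.6 -429.3] 94.9 [62. 14.] 127
[230. 224.] [591.1 240.6] 70.0 [47. 29.] 221
[172. 260.] [500.1 381.9] 89.7 [48. 30.] 238
[244. 265.] [487.5 203.8] 107.1 [48. 30.] 235
[430. 279.] [ 453.8 -251.9] 98.0 [48. 31.] 245
yellow 12 [466.3 192.6] [ 650.9 -331.7] 113.5 [14.  8.]
yellow 47 [337.7 236.9] [544.2 -24.7] 39.6 [18. 14.]
yellow 53 [350.2 247.8] [518.1 -53.7] 65.7 [21. 15.]
yellow 47 [509.4 262.7] [ 482.4 -423.8] 140.3 [19. 14.]
yellow 74 [501.  275.6] [ 452.2 -402.6] 6.6 [28. 17.]
red 19 [340.8 205.8] [618.7 -32.5] 139.3 [11.  9.]
green 2530 [169.4 141. ] [807.8 400.7] 92.0 [224. 137.]
green 42 [414.3 280.6] [ 449.  -213.6] 4.0 [39.  6.]
green 13 [445.2 281.5] [ 446.6 -288.9] 0.2 [27.  3.]
blue 78 [258.3  98.5] [905.3 172. ] 89.5 [49. 10.]
blue 76 [327.   98.5] [905.3  -1. ] 90.0 [48. 10.]
blue 90 [483.1 194.2] [ 656.4 -381.5] 3.6 [82.  8.]
blue 114 [477.6 316. ] [ 361.1 -353.3] 177.2 [71.  9.]
blue 82 [129.8 315. ] [365.8 462.7] 10.7 [21. 20.]
side
[428. 228.] [ 453.9 -25
[... 838 characters left out ...]
.4 [75.  9.]
green 302 [274.7 325.7] [459.3 253.3] 163.2 [58. 29.]
green 60 [227.5 345.6] [480.9 351.2] 163.7 [80. 11.]
green 231 [193.3 366.6] [481.7 427.2] 166.4 [64. 16.]
green 532 [224.9 394.2] [391.1 424.5] 92.5 [53. 48.]Traceback (most recent call last):
  File "<stdin>", line 7, in <module>
  File "h.py", line 18, in axis
    P=P[:,:2];m=P.mean(0);u,s,v=np.linalg.svd(P-m);a=np.degrees(np.arctan2(v[0,1],v[0,0]))%180
                                ~~~~~~~~~~~~~^^^^^
    u, s, vh = gufunc(a, signature=signature)
               ~~~~~~^^^^^^^^^^^^^^^^^^^^^^^^
numpy._core._exceptions._ArrayMemoryError: Unable to allocate 40.1 GiB for an array with shape (73385, 73385) and data type float64
```

```bash
sed -i 's/np.linalg.svd(P-m)/np.linalg.svd(P-m,full_matrices=False)/' h.py; python3 - <<'E'
from h import *
im=cv2.imread('pics/top0.png')[165:300,300:535]
im2=cv2.imread('pics/side0.png')[170:290,280:490]
cv2.imwrite('pics/c0.png',np.vstack([cv2.resize(im,(560,322),interpolation=2),cv2.resize(im2,(485,278),interpolation=2)]) if 0 else np.vstack([cv2.resize(im,(560,322),interpolation=2),cv2.copyMakeBorder(cv2.resize(im2,(485,277),interpolation=2),0,0,0,75,0)]))
E
```

```text
(no output)
```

View pics/c0.png

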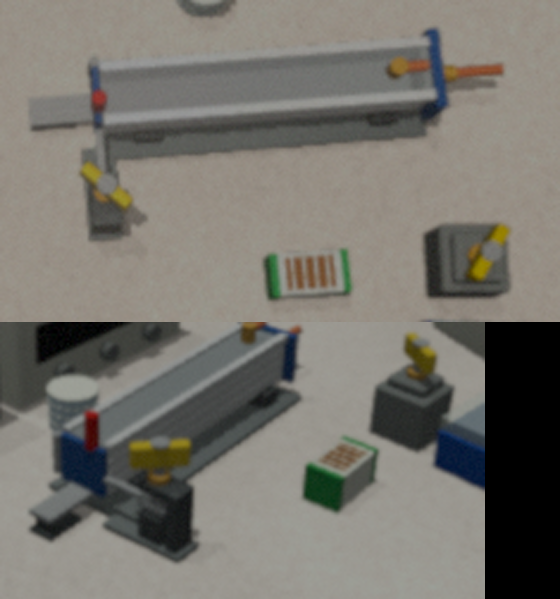

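The crop shows the shut door on the left, its red post at crop (99,100) and the hinge at about (95,64). The yellow bar lies diagonally at (106,185). Next I fit the tube's rails to get its axis and the mouth's pose.

```bash
python3 - <<'E'
from h import *
im=cv2.imread('pics/top0.png');g=cv2.cvtColor(im,cv2.COLOR_BGR2GRAY).astype(float)
# rails: bright ridge rows per column near hand-estimated lines
for nm,(x0,y0,x1,y1) in {'far':(342,193.5,478,183),'near':(342,216,478,206)}.items():
    P=[]
    for u in range(348,465,2):
        yc=y0+(y1-y0)*(u-x0)/(x1-x0); r=np.arange(int(yc)-4,int(yc)+6); w=np.clip(g[r,u]-np.percentile(g[r,u],50),0,None)**2
        P.append((u,(r*w).sum()/w.sum()))
    W=ray('top',P,.084); f=np.polyfit(W[:,1],W[:,0],1); 
    r=W[:,0]-np.polyval(f,W[:,1]); k=abs(r)<.003; f=np.polyfit(W[k,1],W[k,0],1)
    print(nm,f,'x at y=-.03',np.polyval(f,-.03),'deg',np.degrees(np.arctan(f[0])), r.std())
# fitted bar
for n,imx in(('top',im),('side',cv2.imread('pics/side0.png'))):
    m=mask(imx,(20,120,90),(32,255,255))
    for nm,x0 in (('fit',(325,215,365,260)),('spare',(445,170,520,290))):
        pass
b=blobs(mask(im,(105,120,40),(125,255,255)),4)
print([(a,np.round(c),np.round(ray('top',[c],.084)[0]*1000)) for a,c,p in b if 330<c[0]<350])
for c in [(342,193),(341,205.8),(342,216.5)]: print(c,np.round(ray('top',[c],.084)*1000))
E
```

```text
far [-0.07749378  0.66099674] x at y=-.03 0.6633215493872923 deg -4.431210715279874 0.0006733607550325307
near [-0.07753127  0.60319429] x at y=-.03 0.6055202238139732 deg -4.433345702200153 0.00017054954373739358
[]
(342, 193) [[660. -37.  84.]]
(341, 205.8) [[628. -34.  84.]]
(342, 216.5) [[601. -36.  84.]]
```

Emit:
send_rows(translation=[[20, 44, 0], [55, 120, 0], [92, 202, 0], [129, 284, 0], [166, 366, 0], [203, 446, 0], [240, 527, 0], [270, 593, 0]], dr=[[0, 0, 4], [0, 0, 8], [0, 0, 12], [0, 0, 16], [0, 0, 20], [0, 0, 24], [0, 0, 28], [0, 0, 30]], jaw=[93, 80, 70, 60, 50, 50, 50, 50], squeeze=20)

```text
t: 0.9
tool_pos: [0.4035, -0.3203, 0.2186]
eef_rot: [0.909, 0.417, -0.0, -0.0]
force: [1.2, -0.4, -0.5]
finger_gap: 0.0502
```

Emit:
send_rows(translation=[[12, 27, 0], [22, 48, 0], [24, 53, -20], [24, 53, -40], [24, 53, -40], [24, 53, -40], [24, 53, -40], [24, 53, -40]], dr=[[0, 0, 0], [0, 0, 0], [0, 0, 0], [0, 0, 0], [0, 0, 0], [0, 0, 0], [0, 0, 0], [0, 0, 0]], jaw=[50, 50, 50, 50, 50, 50, 50, 50])

```text
t: 1.7
tool_pos: [0.4275, -0.2697, 0.1794]
eef_rot: [0.909, 0.416, 0.0, 0.001]
force: [0.4, 0.2, -0.2]
finger_gap: 0.0502
```

```bash
cat >> h.py <<'E'
from scipy.spatial.transform import Rotation as Ro
def st():
    s=arm.read_state();R=Ro.from_quat(s['eef_rot']).as_matrix()
    print('t',round(s['t'],2),'tcp',np.round(s['tool_pos']*1000,1),'yawy',round(np.degrees(np.arctan2(R[1,1],R[0,1])),1),'z',np.round(R[:,2],3),'F',np.round(s['force'],1),'T',np.round(s['torque'],2),'gap',round(s['finger_gap']*1000,1),'q',np.round(s['joint_pos'],2))
E
python3 - <<'E'
from h import *
st()
im=arm.get_image('top');cv2.imwrite('pics/t1.png',im)
im2=arm.get_image('side');cv2.imwrite('pics/s1.png',im2)
cv2.imwrite('pics/c1.png',np.hstack([cv2.resize(im[180:290,290:400],(400,400),interpolation=2),cv2.resize(im2[150:270,290:410],(400,400),interpolation=2)]))
E
```

```text
t 1.7 tcp [ 427.5 -269.7  179.4] yawy -40.9 z [ 0.001 -0.001 -1.   ] F [ 0.4  0.2 -0.2] T [-0.05 -0.02 -0.05] gap 50.2 q [ 0.59  0.4  -0.19  2.13  0.13  0.62 -0.4 ]
```

View pics/c1.png

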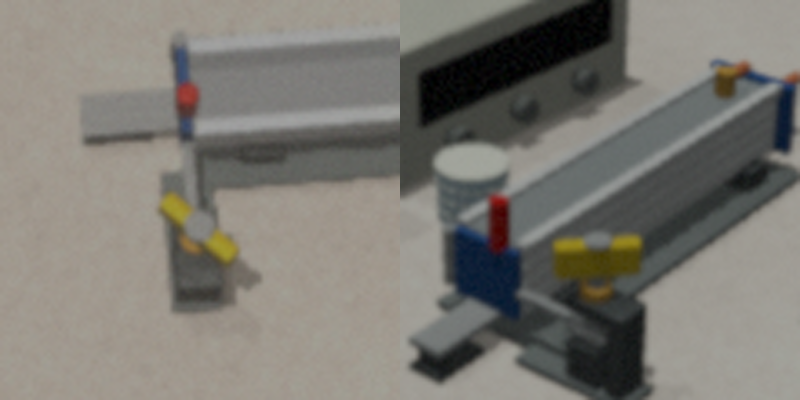

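The top crop shows the hub of the fitted screw at about px (345.3,241.6) and the post's top at (341.4,204.5). In the side crop they are at (349.4,222.3) and (320,209.7).

```bash
python3 - <<'E'
from h import *
def tri(a,b):
    L=[]
    for n,p in(('top',a),('side',b)):
        A,B=ray(n,[p],0)[0],ray(n,[p],.2)[0];d=(B-A)/np.linalg.norm(B-A);L.append((A,np.eye(3)-np.outer(d,d)))
    return np.linalg.solve(L[0][1]+L[1][1],L[0][1]@L[0][0]+L[1][1]@L[1][0])*1000
print('hub',tri((345.3,241.6),(349.4,222.3)),ray('top',[(345.3,241.6)],.124)*1000,ray('side',[(349.4,222.3)],.124)*1000)
print('post',tri((341.4,204.5),(320,209.7)),ray('top',[(341.4,204.5)],.122)*1000,ray('side',[(320,209.7)],.122)*1000)
print('hinge',ray('top',[(339,190.5)],.086)*1000)
print('bar yaw ends', ray('top',[(290+168/3.636,180+200/3.636),(290+232/3.636,180+254/3.636)],.12)*1000)
print('boxfront',ray('top',[(225,137),(364,137)],0)*1000)
E
```

```text
hub [533.43779589 -42.45162018 117.92526359] [[532.32174651 -42.24611118 124.        ]] [[526.88090193 -34.84718934 124.        ]]
post [621.65205977 -34.72817925 119.29795667] [[621.95725006 -33.89127702 122.        ]] [[617.16278944 -31.8941472  122.        ]]
hinge [[665.81739069 -29.51828235  86.        ]]
bar yaw ends [[548.80332325 -21.16559647 120.        ]
 [513.36678358 -62.1350503  120.        ]]
boxfront [[834.62534328 267.4943051    0.        ]
 [834.42345154 -99.14524111   0.        ]]
```

Emit:
send_rows(translation=[[18, 39, 0], [36, 77, 0], [54, 116, 0], [72, 154, 0], [90, 193, 0], [107, 229, 0], [107, 229, -20], [107, 229, -40]], dr=[[0, 0, 0], [0, 0, 0], [0, 0, 0], [0, 0, 0], [0, 0, 0], [0, 0, 0], [0, 0, 0], [0, 0, 0]], jaw=[50, 50, 50, 50, 50, 50, 50, 50])

```text
t: 2.6
tool_pos: [0.5354, -0.0386, 0.1389]
eef_rot: [0.909, 0.417, 0.001, 0.0]
force: [0.5, -0.1, -0.2]
finger_gap: 0.0498
```

Emit:
send_rows(translation=[[0, 0, -10], [0, 0, -20], [0, 0, -30], [0, 0, -40], [0, 0, -49], [0, 0, -49], [0, 0, -49], [0, 0, -49]], dr=[[0, 0, 0], [0, 0, 0], [0, 0, 0], [0, 0, 0], [0, 0, 0], [0, 0, 0], [0, 0, 0], [0, 0, 0]], jaw=[50, 50, 50, 50, 50, 50, 40, 30])

```text
t: 3.4
tool_pos: [0.5344, -0.0402, 0.0899]
eef_rot: [0.909, 0.416, 0.0, 0.0]
force: [-0.1, 0.0, -0.7]
finger_gap: 0.0385
```

Emit:
send_rows(translation=[[0, 0, 0], [0, 0, 0], [0, 0, 0], [0, 0, 0], [0, 0, 0], [0, 0, 0], [0, 0, 0], [0, 0, 0]], dr=[[0, 0, 0], [0, 0, 0], [0, 0, 0], [0, 0, 0], [0, 0, 0], [0, 0, 0], [0, 0, 0], [0, 0, 0]], jaw=[26, 24, 22, 20, 18, 16, 14, 10], squeeze=15)

```text
t: 4.2
tool_pos: [0.5333, -0.0395, 0.0896]
eef_rot: [0.909, 0.417, -0.001, -0.001]
force: [-3.6, 3.1, 2.9]
finger_gap: 0.0139
```

```bash
python3 -c "
from h import *
st()"
```

```text
t 4.2 tcp [533.3 -39.5  89.6] yawy -40.8 z [-0.002  0.    -1.   ] F [-3.6  3.1  2.9] T [0.78 0.8  0.07] gap 13.9 q [ 0.07  0.57 -0.15  2.14  0.18  0.45 -0.93]
```

Emit:
send_rows(translation=[[-1, 1, 0], [-1, 1, 0], [-1, 1, 0], [-1, 1, 0], [-1, 1, 0], [-1, 1, 0], [-1, 1, 0], [-1, 1, 0]], dr=[[0, 0, 0], [0, 0, 1], [0, 0, 2], [0, 0, 3], [0, 0, 4], [0, 0, 5], [0, 0, 6], [0, 0, 6]], jaw=[8, 8, 8, 8, 8, 8, 8, 8], squeeze=25)

```text
t: 5.0
tool_pos: [0.5334, -0.0391, 0.0897]
eef_rot: [0.886, 0.463, 0.0, 0.0]
force: [0.0, 0.7, -1.2]
finger_gap: 0.0146
```

```bash
python3 -c "
from h import *
st()"
```

```text
t 5.0 tcp [533.4 -39.1  89.7] yawy -34.8 z [ 0.  0. -1.] F [ 0.   0.7 -1.2] T [ 0.19 -0.03 -0.56] gap 14.6 q [ 0.09  0.57 -0.18  2.14  0.22  0.45 -0.86]
```

The reaction torque is 0.56 N m and the jaws are prying apart, so it is against the stop this way. I'll try the other way.

Emit:
send_rows(translation=[[0, 0, 0], [0, 0, 0], [0, 0, 0], [0, 0, 0], [0, 0, 0], [0, 0, 0], [0, 0, 0], [0, 0, 0]], dr=[[0, 0, -2], [0, 0, -4], [0, 0, -6], [0, 0, -8], [0, 0, -10], [0, 0, -12], [0, 0, -14], [0, 0, -16]], jaw=[8, 8, 8, 8, 8, 8, 8, 8])

```text
t: 5.8
tool_pos: [0.5336, -0.0394, 0.0896]
eef_rot: [0.943, 0.334, 0.0, 0.0]
force: [4.6, -1.6, -3.2]
finger_gap: 0.014
```

```bash
python3 -c "
from h import *
st()"
```

```text
t 5.8 tcp [533.6 -39.4  89.6] yawy -51.0 z [ 0.001 -0.    -1.   ] F [ 4.6 -1.6 -3.2] T [-0.32 -0.72  0.19] gap 14.0 q [ 0.04  0.57 -0.1   2.14  0.13  0.44 -1.05]
```

It gives clockwise at about 0.19 N m, so the thread is left-hand. I'll regrasp half a turn back so the whole travel fits in one sweep.

Emit:
send_rows(translation=[[0, 0, 0], [0, 0, 0], [0, 0, 20], [0, 0, 45], [0, 0, 45], [0, 0, 45], [0, 0, 45], [0, 0, 45]], dr=[[0, 0, 0], [0, 0, 0], [0, 0, 0], [0, 0, 8], [0, 0, 16], [0, 0, 24], [0, 0, 32], [0, 0, 40]], jaw=[40, 50, 50, 50, 50, 50, 50, 50])

```text
t: 6.6
tool_pos: [0.5326, -0.0392, 0.1348]
eef_rot: [0.769, 0.64, -0.0, -0.0]
force: [0.0, 1.0, 0.2]
finger_gap: 0.05
```

Emit:
send_rows(translation=[[0, 0, 0], [0, 0, 0], [0, 0, 0], [0, 0, 0], [0, 0, 0], [0, 0, 0], [0, 0, 0], [0, 0, 0]], dr=[[0, 0, 8], [0, 0, 16], [0, 0, 24], [0, 0, 32], [0, 0, 40], [0, 0, 48], [0, 0, 56], [0, 0, 64]], jaw=[50, 50, 50, 50, 50, 50, 50, 50])

```text
t: 7.4
tool_pos: [0.5326, -0.0393, 0.1346]
eef_rot: [0.313, 0.95, -0.0, -0.0]
force: [-1.0, -0.4, 0.3]
finger_gap: 0.05
```

Emit:
send_rows(translation=[[0, 0, 0], [0, 0, 0], [0, 0, 0], [0, 0, 0], [0, 0, 0], [0, 0, 0], [0, 0, 0], [0, 0, 0]], dr=[[0, 0, 8], [0, 0, 16], [0, 0, 24], [0, 0, 32], [0, 0, 40], [0, 0, 48], [0, 0, 56], [0, 0, 64]], jaw=[50, 50, 50, 50, 50, 50, 50, 50])

```text
t: 8.2
tool_pos: [0.5327, -0.0394, 0.1346]
eef_rot: [-0.238, 0.971, -0.0, -0.0]
force: [-0.7, 0.2, 0.0]
finger_gap: 0.0503
```

Emit:
send_rows(translation=[[0, 0, 0], [0, 0, 0], [0, 0, 0], [0, 0, -15], [0, 0, -30], [0, 0, -45], [0, 0, -45], [0, 0, -45]], dr=[[0, 0, 6], [0, 0, 12], [0, 0, 12], [0, 0, 12], [0, 0, 12], [0, 0, 12], [0, 0, 12], [0, 0, 12]], jaw=[50, 50, 50, 50, 50, 50, 40, 30])

```text
t: 9.0
tool_pos: [0.533, -0.039, 0.0898]
eef_rot: [-0.335, 0.942, 0.0, -0.0]
force: [0.4, -0.0, 0.6]
finger_gap: 0.0384
```

Emit:
send_rows(translation=[[0, 0, 0], [0, 0, 0], [0, 0, 0], [0, 0, 0], [0, 0, 0], [0, 0, 0], [0, 0, 0], [0, 0, 0]], dr=[[0, 0, 0], [0, 0, 0], [0, 0, 0], [0, 0, 0], [0, 0, 0], [0, 0, 0], [0, 0, -4], [0, 0, -8]], jaw=[22, 18, 14, 10, 8, 8, 8, 8], squeeze=30)

```text
t: 9.8
tool_pos: [0.5337, -0.0396, 0.09]
eef_rot: [-0.267, 0.964, -0.0, 0.0]
force: [0.7, -3.3, 5.5]
finger_gap: 0.0136
```

```bash
python3 -c "
from h import *
st()"
```

```text
t 9.8 tcp [533.7 -39.6  90. ] yawy 121.0 z [ 0.001 -0.001 -1.   ] F [ 0.7 -3.3  5.5] T [-0.56 -0.23  0.19] gap 13.6 q [ 0.56  0.72 -0.9   2.11  0.87  0.74  1.2 ]
```

Emit:
send_rows(translation=[[0.5, -0.5, 0], [0.5, -0.5, 0], [0.5, -0.5, 0], [0.5, -0.5, 0], [0.5, -0.5, 0], [0.5, -0.5, 0], [0.5, -0.5, 0], [0.5, -0.5, 0]], dr=[[0, 0, -7], [0, 0, -14], [0, 0, -21], [0, 0, -28], [0, 0, -35], [0, 0, -42], [0, 0, -49], [0, 0, -56]], jaw=[8, 8, 8, 8, 8, 8, 8, 8])

```text
t: 10.6
tool_pos: [0.5338, -0.0412, 0.09]
eef_rot: [0.218, 0.976, -0.001, 0.0]
force: [-0.8, -6.1, 7.0]
finger_gap: 0.0144
```

Emit:
send_rows(translation=[[0, 0, 0], [0, 0, 0], [0, 0, 0], [0, 0, 0], [0, 0, 0], [0, 0, 0], [0, 0, 0], [0, 0, 0]], dr=[[0, 0, -7], [0, 0, -14], [0, 0, -21], [0, 0, -28], [0, 0, -35], [0, 0, -42], [0, 0, -49], [0, 0, -56]], jaw=[8, 8, 8, 8, 8, 8, 8, 8])

```text
t: 11.4
tool_pos: [0.5325, -0.0421, 0.09]
eef_rot: [0.651, 0.759, -0.002, 0.0]
force: [-4.0, -7.7, 9.6]
finger_gap: 0.0138
```

Emit:
send_rows(translation=[[0, 0, 0], [0, 0, 0], [0, 0, 0], [0, 0, 0], [0, 0, 0], [0, 0, 0], [0, 0, 0], [0, 0, 0]], dr=[[0, 0, -7], [0, 0, -14], [0, 0, -21], [0, 0, -28], [0, 0, -35], [0, 0, -42], [0, 0, -49], [0, 0, -56]], jaw=[8, 8, 8, 8, 8, 8, 8, 8])

```text
t: 12.2
tool_pos: [0.5311, -0.0417, 0.0899]
eef_rot: [0.931, 0.365, -0.002, 0.0]
force: [-8.3, -6.2, 12.8]
finger_gap: 0.0139
```

Emit:
send_rows(translation=[[0, 0, 0], [0, 0, 0], [0, 0, 0], [0, 0, 0], [0, 0, 0], [0, 0, 0], [0, 0, 0], [0, 0, 0]], dr=[[0, 0, -5], [0, 0, -10], [0, 0, -15], [0, 0, -20], [0, 0, -24], [0, 0, -28], [0, 0, -32], [0, 0, -34]], jaw=[8, 8, 8, 8, 8, 8, 8, 8])

```text
t: 13.0
tool_pos: [0.5307, -0.0408, 0.0899]
eef_rot: [0.997, 0.078, -0.002, 0.0]
force: [-9.7, -4.2, 16.3]
finger_gap: 0.0136
```

```bash
python3 -c "
from h import *
st()"
```

```text
t 13.0 tcp [530.7 -40.8  89.9] yawy -81.0 z [-0.005 -0.001 -1.   ] F [-9.7 -4.2 16.3] T [-0.93  1.76  0.14] gap 13.6 q [-0.07  0.56  0.05  2.15 -0.06  0.44 -1.38]
```

Emit:
send_rows(translation=[[-1, 0, 0], [-2, -1, 0], [-2, -1, 0], [-2, -1, 0], [-2, -1, 0], [-2, -1, 0], [-2, -1, 0], [-2, -1, 0]], dr=[[0, 0, -2], [0, 0, -4], [0, 0, -6], [0, 0, -8], [0, 0, -9], [0, 0, -10], [0, 0, -10], [0, 0, -10]], jaw=[8, 8, 8, 8, 8, 8, 8, 8])

```text
t: 13.8
tool_pos: [0.5315, -0.0407, 0.09]
eef_rot: [1.0, -0.006, -0.0, 0.0]
force: [-1.8, -1.7, 7.0]
finger_gap: 0.0152
```

```bash
python3 -c "
from h import *
st()"
```

```text
t 13.8 tcp [531.5 -40.7  90. ] yawy -90.7 z [-0. -0. -1.] F [-1.8 -1.7  7. ] T [-0.27  0.37  0.69] gap 15.2 q [-0.1   0.57  0.1   2.15 -0.12  0.43 -1.49]
```

Stop felt: 0.69 N m with the jaws prying, after about 223° in all. The screw is fully backed off, so on to the door post.

Emit:
send_rows(translation=[[0, 0, 0], [0, 0, 0], [0, 0, 20], [0, 0, 45], [0, 0, 45], [0, 0, 45], [0, 0, 45], [0, 0, 45]], dr=[[0, 0, 4], [0, 0, 4], [0, 0, 4], [0, 0, 12], [0, 0, 20], [0, 0, 28], [0, 0, 36], [0, 0, 44]], jaw=[40, 50, 50, 50, 50, 50, 50, 50], squeeze=15)

```text
t: 14.6
tool_pos: [0.5315, -0.0404, 0.1346]
eef_rot: [0.929, 0.37, -0.0, -0.0]
force: [-0.4, 0.2, 0.3]
finger_gap: 0.0502
```

Emit:
send_rows(translation=[[10, 1, 0], [20, 2, 0], [30, 3, 0], [40, 4, 0], [50, 5, 0], [60, 6, 0], [70, 7, 0], [80, 7, 0]], dr=[[0, 0, 8], [0, 0, 16], [0, 0, 24], [0, 0, 32], [0, 0, 40], [0, 0, 48], [0, 0, 56], [0, 0, 64]], jaw=[50, 50, 50, 50, 50, 50, 50, 50])

```text
t: 15.4
tool_pos: [0.6118, -0.0334, 0.1344]
eef_rot: [0.592, 0.806, -0.0, -0.0]
force: [-0.5, -0.9, 0.8]
finger_gap: 0.05
```

Emit:
send_rows(translation=[[8, 1, 0], [8, 1, 0], [8, 1, 0], [8, 1, 0], [8, 1, 0], [8, 1, 0], [8, 1, 0], [8, 1, 0]], dr=[[0, 0, 8], [0, 0, 16], [0, 0, 24], [0, 0, 32], [0, 0, 40], [0, 0, 48], [0, 0, 56], [0, 0, 64]], jaw=[50, 50, 50, 50, 50, 50, 50, 50])

```text
t: 16.2
tool_pos: [0.6193, -0.0326, 0.1343]
eef_rot: [0.075, 0.997, 0.0, -0.0]
force: [-0.0, -0.6, -0.6]
finger_gap: 0.0503
```

```bash
python3 - <<'E'
from h import *
st()
im=arm.get_image('top');im2=arm.get_image('side')
cv2.imwrite('pics/c2.png',np.hstack([cv2.resize(im[150:300,270:420],(400,400),interpolation=2),cv2.resize(im2[150:270,270:390],(400,400),interpolation=2)]))
E
```

```text
t 16.2 tcp [619.3 -32.6 134.3] yawy 81.4 z [-0.001  0.    -1.   ] F [-0.  -0.6 -0.6] T [ 0.05 -0.17  0.08] gap 50.3 q [ 0.44  0.68 -0.74  1.89  0.62  0.82  0.79]
```

View pics/c2.png

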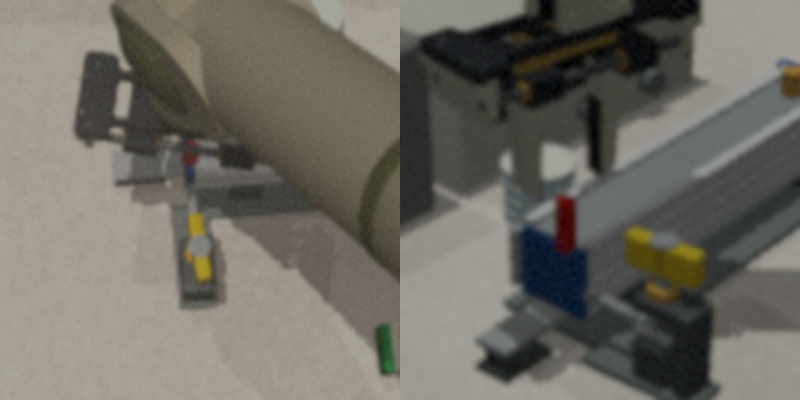

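Emit:
send_rows(translation=[[0, 0, -15], [0, 0, -30], [0, 0, -46], [0, 0, -46], [0, 0, -46], [0, 0, -46], [0, 0, -46], [0, 0, -46]], dr=[[0, 0, 4], [0, 0, 8], [0, 0, 8], [0, 0, 8], [0, 0, 8], [0, 0, 8], [0, 0, 8], [0, 0, 8]], jaw=[50, 50, 50, 45, 35, 25, 15, 10])

```text
t: 17.1
tool_pos: [0.62, -0.0327, 0.0892]
eef_rot: [0.007, 1.0, -0.0, 0.0]
force: [-1.3, -3.9, 1.6]
finger_gap: 0.0176
```

Emit:
send_rows(translation=[[0, 0, 0], [0, 0, 0], [0, 0, 0], [0, 0, 0], [0, 3, 0], [0, 6.7, 0], [0, 6.7, 0], [0, 6.7, 0]], dr=[[0, 0, 0], [0, 0, 0], [0, 0, 0], [0, 0, 0], [0, 0, -4], [0, 0, -8], [0, 0, -8], [0, 0, -8]], jaw=[10, 10, 10, 10, 10, 10, 10, 10])

```text
t: 17.9
tool_pos: [0.62, -0.0259, 0.0891]
eef_rot: [0.076, 0.997, -0.0, 0.0]
force: [-0.8, -0.9, 7.3]
finger_gap: 0.016
```

```bash
python3 -c "
from h import *
st()"
```

```text
t 17.9 tcp [620.  -25.9  89.1] yawy 81.3 z [ 0.001 -0.    -1.   ] F [-0.8 -0.9  7.3] T [-0.1   0.05 -0.07] gap 16.0 q [ 0.39  0.73 -0.69  1.92  0.68  0.74  0.73]
```

The door gives freely (16.0 mm grip, under 1 N sideways). I'll swing it open.

Emit:
send_rows(translation=[[0.8, 6.6, 0], [2.6, 13.1, 0], [5.3, 19.2, 0], [8.8, 24.9, 0], [13.1, 30.1, 0], [18, 34.6, 0], [23.6, 38.4, 0], [29.6, 41.4, 0]], dr=[[0, 0, -8], [0, 0, -16], [0, 0, -24], [0, 0, -32], [0, 0, -40], [0, 0, -48], [0, 0, -56], [0, 0, -64]], jaw=[10, 10, 10, 10, 10, 10, 10, 10])

```text
t: 18.7
tool_pos: [0.6499, 0.0145, 0.0891]
eef_rot: [0.595, 0.804, -0.0, 0.001]
force: [-0.3, -3.6, 5.2]
finger_gap: 0.0159
```

Emit:
send_rows(translation=[[6.3, 2.1, 0], [12.9, 3.3, 0], [19.6, 3.6, 0], [26.3, 2.9, 0], [32.8, 1.3, 0], [39, -1.1, 0], [44.8, -4.4, 0], [50.1, -8.5, 0]], dr=[[0, 0, -8], [0, 0, -16], [0, 0, -24], [0, 0, -32], [0, 0, -40], [0, 0, -48], [0, 0, -56], [0, 0, -64]], jaw=[10, 10, 10, 10, 10, 10, 10, 10])

```text
t: 19.5
tool_pos: [0.6996, 0.0061, 0.0891]
eef_rot: [0.93, 0.366, -0.0, 0.0]
force: [-2.6, -3.3, 6.7]
finger_gap: 0.0156
```

```bash
python3 -c "
from h import *
st()"
```

```text
t 19.5 tcp [699.6   6.1  89.1] yawy -47.0 z [-0.    -0.001 -1.   ] F [-2.6 -3.3  6.7] T [-0.54  0.59  0.15] gap 15.6 q [-0.04  0.71 -0.08  1.76  0.08  0.68 -0.99]
```

Emit:
send_rows(translation=[[2, -2, 0], [4.1, -4.2, 0], [4.1, -4.2, 0], [4.1, -4.2, 0], [4.1, -4.2, 0], [4.1, -4.2, 30], [4.1, -4.2, 60], [4.1, -4.2, 90]], dr=[[0, 0, -4], [0, 0, -7], [0, 0, -7], [0, 0, -7], [0, 0, -7], [0, 0, -7], [0, 0, -7], [0, 0, -7]], jaw=[10, 10, 20, 30, 40, 40, 40, 40])

```text
t: 20.3
tool_pos: [0.7031, 0.0029, 0.1791]
eef_rot: [0.95, 0.311, -0.001, -0.0]
force: [-0.1, -0.5, 0.4]
finger_gap: 0.0399
```

```bash
python3 - <<'E'
from h import *
st()
for n in('top','side'):
    im=arm.get_image(n);cv2.imwrite(f'pics/{n}3.png',im)
    print(n);[print(*r) for r in cassettes(n,im) if 70<r[-1]<330]
E
```

```text
t 20.3 tcp [703.1   2.9 179.1] yawy -53.7 z [-0.001  0.    -1.   ] F [-0.1 -0.5  0.4] T [-0.    0.04 -0.07] gap 39.9 q [-0.05  0.61 -0.05  1.69  0.04  0.85 -1.06]
top
[168. 196.] [663.7 396.9] 49.6 [44. 41.] 300
[470. 192.] [ 671.5 -361.2] 96.2 [41. 16.] 100
[497. 195.] [ 665.3 -428.8] 96.0 [63. 14.] 125
[230. 224.] [591.2 240.6] 69.9 [48. 29.] 220
[172. 260.] [500.2 381.6] 88.4 [48. 29.] 234
[244. 265.] [487.3 203.7] 108.7 [48. 30.] 232
[430. 279.] [ 453.8 -252. ] 97.7 [48. 31.] 246
side
[285. 208.] [788.6 -69.2] 138.7 [75. 16.] 82
[428. 228.] [ 454.2 -252. ] 99.2 [39. 27.] 86
[238. 293.] [591.7 240.7] 70.4 [48. 28.] 190
[283. 307.] [487.7 204.8] 105.5 [46. 28.] 206
[207. 349.] [500.7 383.1] 88.5 [48. 29.] 286
```

View pics/top3.png

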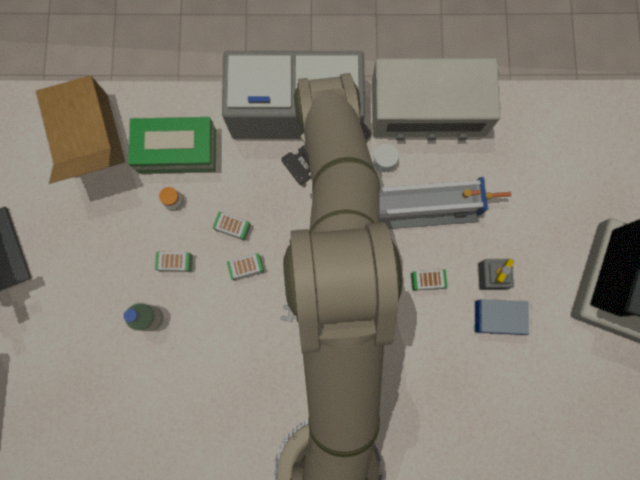

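All four cassettes are unmoved; the arm hides the door in this view. I'll take the first cassette, at (591,241) with yaw 70°, gripping it 27 mm toward its tail.

Emit:
send_rows(translation=[[-17, 44, 0], [-34, 88, 0], [-51, 132, -10], [-68, 176, -20], [-85, 220, -30], [-102.5, 263, -40], [-102.5, 263, -70], [-102.5, 263, -100]], dr=[[0, 0, 6], [0, 0, 12], [0, 0, 18], [0, 0, 24], [0, 0, 30], [0, 0, 33.7], [0, 0, 33.7], [0, 0, 33.7]], jaw=[50, 70, 70, 70, 70, 70, 70, 70], squeeze=25)

```text
t: 21.2
tool_pos: [0.5998, 0.2682, 0.0776]
eef_rot: [0.818, 0.575, 0.0, -0.001]
force: [0.3, -0.8, -0.4]
finger_gap: 0.0701
```

Emit:
send_rows(translation=[[0, 0, -20], [0, 0, -40], [0, 0, -55], [0, 0, -68], [0, 0, -68], [0, 0, -68], [0, 0, -68], [0, 0, -68]], dr=[[0, 0, 0], [0, 0, 0], [0, 0, 0], [0, 0, 0], [0, 0, 0], [0, 0, 0], [0, 0, 0], [0, 0, 0]], jaw=[70, 70, 70, 70, 70, 62, 54, 46])

```text
t: 22.0
tool_pos: [0.6015, 0.2659, 0.0116]
eef_rot: [0.82, 0.573, 0.001, 0.0]
force: [-0.1, 0.0, -0.2]
finger_gap: 0.0511
```

Emit:
send_rows(translation=[[0, 0, 0], [0, 0, 0], [0, 0, 0], [0, 0, 0], [0, 0, 10], [0, 0, 30], [0, 0, 60], [0, 0, 60]], dr=[[0, 0, 0], [0, 0, 0], [0, 0, 0], [0, 0, 0], [0, 0, 0], [0, 0, 0], [0, 0, 0], [0, 0, 0]], jaw=[40, 36, 36, 36, 36, 36, 36, 36])

```text
t: 22.8
tool_pos: [0.6029, 0.2666, 0.0746]
eef_rot: [0.82, 0.573, 0.003, 0.0]
force: [0.6, 0.7, -2.3]
finger_gap: 0.044
```

```bash
python3 -c "
from h import *
st()"
```

```text
t 22.8 tcp [602.9 266.6  74.6] yawy -20.1 z [ 0.005  0.002 -1.   ] F [ 0.6  0.7 -2.3] T [ 0.03 -0.14 -0.02] gap 44.0 q [-0.39  0.69 -0.18  1.86  0.2   0.6  -1.04]
```

Emit:
send_rows(translation=[[0, -10, 30], [5, -50, 35], [10, -95, 35], [16, -140, 35], [22, -180, 35], [26, -210, 30], [26, -222, 10], [26, -222, -10]], dr=[[0, 0, 3], [0, 0, 7], [0, 0, 12], [0, 0, 17], [0, 0, 21], [0, 0, 24.5], [0, 0, 24.5], [0, 0, 24.5]], jaw=[36, 36, 36, 36, 36, 36, 36, 36])

```text
t: 23.6
tool_pos: [0.6271, 0.0397, 0.0601]
eef_rot: [0.681, 0.732, -0.0, 0.001]
force: [-0.1, 0.1, -1.5]
finger_gap: 0.044
```

Emit:
send_rows(translation=[[0, 0, -10], [0, 0, -18], [0, 0, -18], [0, 0, -18], [0, 0, -18], [0, 0, -18], [0, 0, -18], [0, 0, -18]], dr=[[0, 0, 0], [0, 0, 0], [0, 0, 0], [0, 0, 0], [0, 0, 0], [0, 0, 0], [0, 0, 0], [0, 0, 0]], jaw=[36, 36, 36, 36, 36, 36, 36, 36])

```text
t: 24.4
tool_pos: [0.6271, 0.0437, 0.0429]
eef_rot: [0.68, 0.734, 0.0, 0.0]
force: [-0.2, -0.1, -2.0]
finger_gap: 0.0439
```

```bash
python3 - <<'E'
from h import *
st()
im=arm.get_image('top');im2=arm.get_image('side')
cv2.imwrite('pics/c4.png',np.hstack([cv2.resize(im[150:300,270:420],(400,400),interpolation=2),cv2.resize(im2[150:270,260:380],(400,400),interpolation=2)]))
E
```

```text
t 24.4 tcp [627.1  43.7  42.9] yawy 4.4 z [ 0. -0. -1.] F [-0.2 -0.1 -2. ] T [ 0.01 -0.11  0.  ] gap 43.9 q [ 0.03  0.72 -0.29  1.94  0.38  0.53 -0.45]
```

View pics/c4.png

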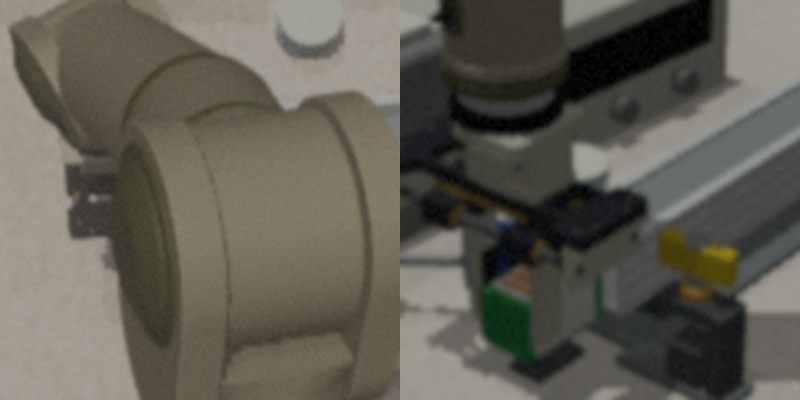

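The side view shows the cassette lined up with the mouth over the ledge. I'll nudge x by +1.5 mm and insert gently, checking the force.

Emit:
send_rows(translation=[[1.5, 0, 0], [1.9, -5, 0], [2.3, -10, 0], [2.5, -13, 0], [2.8, -17, 0], [3.1, -21, 0], [3.4, -25, 0], [3.4, -25, 0]], dr=[[0, 0, 0], [0, 0, 0], [0, 0, 0], [0, 0, 0], [0, 0, 0], [0, 0, 0], [0, 0, 0], [0, 0, 0]], jaw=[36, 36, 36, 36, 36, 36, 36, 36])

```text
t: 25.3
tool_pos: [0.6304, 0.0177, 0.0426]
eef_rot: [0.68, 0.733, -0.0, 0.0]
force: [-0.3, -0.2, -2.1]
finger_gap: 0.0436
```

```bash
python3 -c "
from h import *
st()"
```

```text
t 25.3 tcp [630.4  17.7  42.6] yawy 4.3 z [-0. -0. -1.] F [-0.3 -0.2 -2.1] T [-0.02 -0.09 -0.03] gap 43.6 q [ 0.07  0.73 -0.29  1.93  0.39  0.54 -0.41]
```

Emit:
send_rows(translation=[[0.4, -5, 0], [0.8, -10, 0], [1.2, -15, 0], [1.5, -20, 0], [1.8, -24, 0], [1.8, -24, 0], [4.8, -24, 0], [4.8, -24, 0]], dr=[[0, 0, 0], [0, 0, 0], [0, 0, 0], [0, 0, 0], [0, 0, 0], [0, 0, 0], [0, 0, 0], [0, 0, 0]], jaw=[36, 36, 36, 36, 36, 36, 36, 36])

```text
t: 26.1
tool_pos: [0.6331, -0.0057, 0.0423]
eef_rot: [0.68, 0.733, -0.002, -0.001]
force: [-5.5, -0.6, 1.8]
finger_gap: 0.0442
```

Emit:
send_rows(translation=[[-3, 0, 0], [-6, 0, 0], [-6, 0, 0], [-6, 0, 0], [-6, 0, 0], [-6, 0, 0], [-6, 0, 0], [-6, 0, 0]], dr=[[0, 0, 0], [0, 0, 0], [0, 0, 0], [0, 0, 0], [0, 0, 0], [0, 0, 0], [0, 0, 0], [0, 0, 0]], jaw=[36, 36, 36, 36, 36, 36, 36, 36])

```text
t: 26.9
tool_pos: [0.6293, -0.0053, 0.0426]
eef_rot: [0.68, 0.734, 0.0, 0.0]
force: [-0.2, -0.0, -2.5]
finger_gap: 0.0441
```

Emit:
send_rows(translation=[[-1, 0, 0], [-2, 0, 0], [-3, 0, 0], [-3, 0, 0], [-3, 0, 0], [-3, 0, 0], [-3, 0, 0], [-3, 0, 0]], dr=[[0, 0, 0], [0, 0, 0], [0, 0, 0], [0, 0, 0], [0, 0, 0], [0, 0, 0], [0, 0, 0], [0, 0, 0]], jaw=[36, 36, 36, 36, 36, 36, 36, 36])

```text
t: 27.7
tool_pos: [0.627, -0.0052, 0.0428]
eef_rot: [0.679, 0.734, 0.001, 0.0]
force: [5.1, -0.6, -2.6]
finger_gap: 0.0441
```

The walls were felt at x≈627.3 and 632.7, so the axis is at x≈630.0 at y=-5 (about 2 mm off my estimate). I'll centre, release, and get behind the cassette with tilted, shut fingers to push.

Emit:
send_rows(translation=[[2, 0, 0], [3.7, 0, 0], [3.7, 0, -1], [3.7, 0, -1], [3.7, 0, -1], [3.7, 0, 10], [3.7, 0, 40], [3.7, 0, 65]], dr=[[0, 0, 0], [0, 0, 0], [0, 0, 0], [0, 0, 0], [0, 0, 0], [0, 0, 0], [0, 0, 0], [0, 0, 0]], jaw=[36, 36, 46, 54, 54, 54, 54, 54])

```text
t: 28.5
tool_pos: [0.6298, -0.0051, 0.1091]
eef_rot: [0.679, 0.734, -0.0, -0.0]
force: [1.1, 0.1, -0.1]
finger_gap: 0.0542
```

Emit:
send_rows(translation=[[-1.5, 20, 0], [-3, 38, 0], [-3, 38, 0], [-3, 38, 0], [-3, 38, -20], [-3, 38, -40], [-3, 38, -54], [-3, 38, -54]], dr=[[-6, -0.5, 0], [-12, -1, 0], [-18, -1.4, 0], [-20, -1.5, 0], [-20, -1.5, 0], [-20, -1.5, 0], [-20, -1.5, 0], [-20, -1.5, 0]], jaw=[30, 10, 0, 0, 0, 0, 0, 0])

```text
t: 29.3
tool_pos: [0.626, 0.0326, 0.0524]
eef_rot: [0.669, 0.723, -0.12, 0.127]
force: [0.5, -0.6, -0.6]
finger_gap: 0.0005
```

```bash
python3 - <<'E'
from h import *
st()
im=arm.get_image('top');im2=arm.get_image('side')
cv2.imwrite('pics/c5.png',np.hstack([cv2.resize(im[150:300,270:420],(400,400),interpolation=2),cv2.resize(im2[150:270,260:380],(400,400),interpolation=2)]))
E
```

```text
t 29.3 tcp [626.   32.6  52.4] yawy 4.4 z [ 0.023 -0.343 -0.939] F [ 0.5 -0.6 -0.6] T [ 0.28 -0.11  0.  ] gap 0.5 q [-0.29  0.73 -0.05  1.94  0.62  0.67 -0.79]
```

View pics/c5.png

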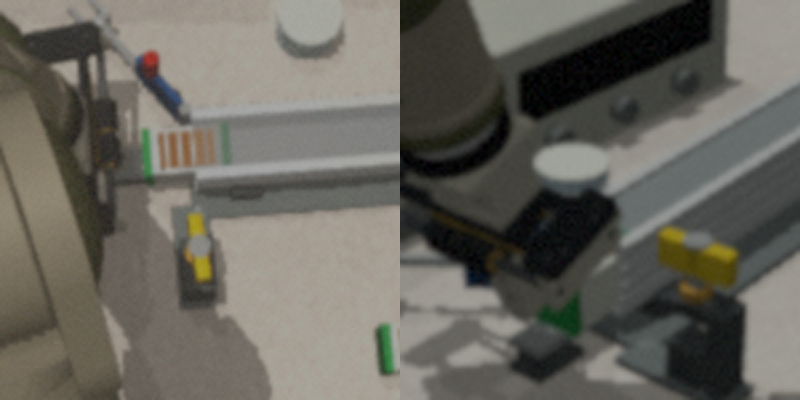

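The top crop shows cassette 1 half in the tube, straight, with the fingers behind it and the door wide open. Now I push.

Emit:
send_rows(translation=[[0.8, -9, 1], [1.6, -18, 1], [2.4, -27, 1], [3.2, -36, 1], [4, -45, 1], [4.8, -54, 1], [5.5, -62, 1], [6, -67, 1]], dr=[[0, 0, 0], [0, 0, 0], [0, 0, 0], [0, 0, 0], [0, 0, 0], [0, 0, 0], [0, 0, 0], [0, 0, 0]], jaw=[0, 0, 0, 0, 0, 0, 0, 0])

```text
t: 30.2
tool_pos: [0.6329, -0.0354, 0.0546]
eef_rot: [0.669, 0.722, -0.119, 0.128]
force: [-0.2, 0.5, 1.1]
finger_gap: 0.0006
```

```bash
python3 - <<'E'
from h import *
st()
im=arm.get_image('top');im2=arm.get_image('side')
for n,i in(('top',im),('side',im2)):
    print(n);[print(*r) for r in cassettes(n,i) if 70<r[-1]<330]
cv2.imwrite('pics/c6.png',np.hstack([cv2.resize(im[150:300,270:420],(400,400),interpolation=2),cv2.resize(im2[150:270,260:380],(400,400),interpolation=2)]))
E
```

```text
t 30.2 tcp [632.9 -35.4  54.6] yawy 4.3 z [ 0.025 -0.342 -0.939] F [-0.2  0.5  1.1] T [ 0.53 -0.05 -0.03] gap 0.6 q [-0.2   0.72 -0.03  1.95  0.66  0.63 -0.72]
top
[168. 196.] [663.6 397. ] 49.5 [44. 41.] 300
[471. 193.] [ 670.9 -363.5] 100.4 [44. 17.] 77
[497. 195.] [ 665.5 -428.7] 95.2 [63. 14.] 126
[361. 204.] [642.5 -85.4] 92.4 [49. 32.] 246
[172. 260.] [500.3 381.8] 89.2 [48. 29.] 232
[430. 279.] [ 453.8 -252. ] 97.7 [48. 31.] 246
side
[428. 228.] [ 454.3 -252.6] 97.9 [37. 27.] 84
[283. 307.] [487.5 205. ] 105.0 [45. 28.] 202
[207. 349.] [500.8 382.9] 89.4 [49. 29.] 288
[ 10. 359.] [740.2 674.8] 7.4 [55. 15.] 73
```

View pics/c6.png

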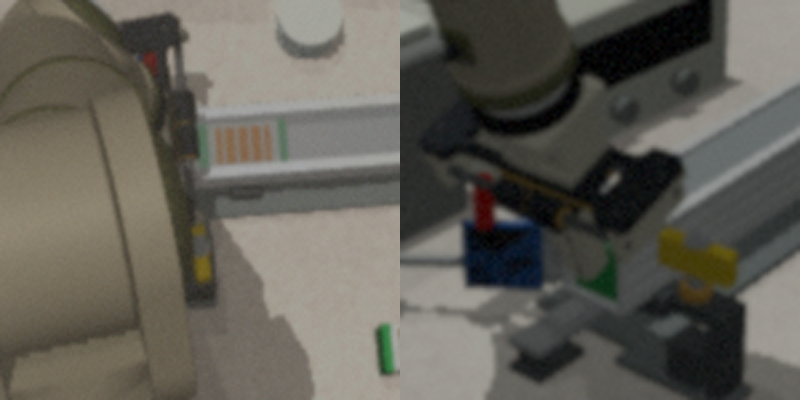

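Cassette 1 is now fully inside: its frame ends sit just past the mouth and the push force was only 0.5 N. Next is the one at (487.5,204.5), yaw 106°.

Emit:
send_rows(translation=[[-2, 25, 0], [-4, 45, 10], [-4, 60, 45], [-15, 85, 75], [-30, 120, 75], [-45, 155, 75], [-60, 190, 75], [-60, 190, 75]], dr=[[0, 0, 0], [0, 0, 0], [5, 0.4, 0], [10, 0.7, 0], [15, 1.1, 0], [20, 1.5, 0], [20, 1.5, 0], [20, 1.5, 0]], jaw=[0, 0, 0, 20, 40, 60, 70, 70])

```text
t: 31.1
tool_pos: [0.5708, 0.1613, 0.131]
eef_rot: [0.677, 0.736, 0.001, -0.001]
force: [-0.2, 0.5, 0.8]
finger_gap: 0.0359
```

```bash
python3 - <<'E'
from h import *
st()
for n in('top','side'):
    im=arm.get_image(n)
    print(n);[print(*r) for r in cassettes(n,im) if 70<r[-1]<330]
E
```

```text
t 31.1 tcp [570.8 161.3 131. ] yawy 4.7 z [ 0.     0.003 -1.   ] F [-0.2  0.5  0.8] T [ 0.03 -0.09  0.01] gap 35.9 q [-0.13  0.57 -0.34  1.97  0.3   0.65 -0.59]
top
[168. 196.] [663.7 396.9] 49.6 [44. 41.] 300
[471. 192.] [ 671.2 -363.8] 98.5 [43. 17.] 76
[498. 195.] [ 665.5 -429.4] 95.1 [62. 13.] 125
[361. 204.] [642.4 -86.3] 93.0 [49. 32.] 243
[171. 260.] [500.2 382.1] 90.6 [48. 30.] 236
[244. 265.] [488.3 203.6] 111.5 [48. 32.] 248
[430. 279.] [ 453.8 -252. ] 97.7 [48. 31.] 246
side
[428. 228.] [ 454.  -252.5] 99.9 [39. 27.] 86
[283. 307.] [487.8 205.1] 109.1 [46. 28.] 206
[207. 349.] [500.8 382.9] 89.3 [49. 29.] 288
```

Emit:
send_rows(translation=[[-25, 20, 0], [-50, 40, 0], [-75, 60, -20], [-92.5, 74.5, -40], [-92.5, 74.5, -65], [-92.5, 74.5, -65], [-92.5, 74.5, -65], [-92.5, 74.5, -65]], dr=[[0, 0, 4], [0, 0, 8], [0, 0, 12], [0, 0, 12.5], [0, 0, 12.5], [0, 0, 12.5], [0, 0, 12.5], [0, 0, 12.5]], jaw=[70, 70, 70, 70, 70, 70, 70, 70])

```text
t: 32.0
tool_pos: [0.4815, 0.2299, 0.0656]
eef_rot: [0.596, 0.803, 0.0, 0.001]
force: [0.3, -0.4, 0.7]
finger_gap: 0.0699
```

Emit:
send_rows(translation=[[-1, 0.5, -20], [-1, 0.5, -40], [-1, 0.5, -54], [-1, 0.5, -54], [-1, 0.5, -54], [-1, 0.5, -54], [-1, 0.5, -54], [-1, 0.5, -54]], dr=[[0, 0, 0], [0, 0, 0], [0, 0, 0], [0, 0, 0], [0, 0, 0], [0, 0, 0], [0, 0, 0], [0, 0, 0]], jaw=[70, 70, 70, 70, 62, 54, 46, 40])

```text
t: 32.8
tool_pos: [0.4798, 0.2308, 0.0113]
eef_rot: [0.596, 0.803, 0.0, 0.0]
force: [-1.5, -0.8, 6.8]
finger_gap: 0.0442
```

Emit:
send_rows(translation=[[0, 0, 0], [0, 0, 0], [0, 0, 0], [0, 0, 10], [0, 0, 30], [0, 0, 70], [0, 0, 90], [0, 0, 90]], dr=[[0, 0, 0], [0, 0, 0], [0, 0, 0], [0, 0, 0], [0, 0, 0], [0, 0, 0], [0, 0, 0], [0, 0, 0]], jaw=[36, 36, 36, 36, 36, 36, 36, 36])

```text
t: 33.6
tool_pos: [0.4806, 0.2312, 0.1037]
eef_rot: [0.596, 0.803, 0.002, 0.001]
force: [0.6, 1.2, -2.0]
finger_gap: 0.0439
```

```bash
python3 -c "
from h import *
st()"
```

```text
t 33.6 tcp [480.6 231.2 103.7] yawy 16.9 z [ 0.004  0.002 -1.   ] F [ 0.6  1.2 -2. ] T [-0.02 -0.12  0.01] gap 43.9 q [-0.3   0.56 -0.37  2.12  0.4   0.52 -0.67]
```

Emit:
send_rows(translation=[[25, -32, 0], [52, -66, 0], [80, -102, 0], [107, -137, 0], [134, -171, 0], [146, -187, 0], [146, -187, -25], [146, -187, -45]], dr=[[0, 0, -3], [0, 0, -6], [0, 0, -9], [0, 0, -12.5], [0, 0, -12.5], [0, 0, -12.5], [0, 0, -12.5], [0, 0, -12.5]], jaw=[36, 36, 36, 36, 36, 36, 36, 36])

```text
t: 34.4
tool_pos: [0.6253, 0.0422, 0.0543]
eef_rot: [0.68, 0.733, -0.0, -0.0]
force: [-0.3, -0.7, -0.9]
finger_gap: 0.0437
```

Emit:
send_rows(translation=[[0, 0, -14], [0, 0, -14], [0, 0, -14], [0, 0, -14], [0, 0, -14], [0, 0, -14], [0, 0, -14], [0, 0, -14]], dr=[[0, 0, 0], [0, 0, 0], [0, 0, 0], [0, 0, 0], [0, 0, 0], [0, 0, 0], [0, 0, 0], [0, 0, 0]], jaw=[36, 36, 36, 36, 36, 36, 36, 36])

```text
t: 35.2
tool_pos: [0.6255, 0.0437, 0.0418]
eef_rot: [0.68, 0.734, 0.0, 0.0]
force: [-0.2, -0.3, -0.6]
finger_gap: 0.044
```

```bash
python3 -c "
from h import *
st()"
```

```text
t 35.2 tcp [625.5  43.7  41.8] yawy 4.4 z [ 0. -0. -1.] F [-0.2 -0.3 -0.6] T [-0.   -0.1  -0.03] gap 44.0 q [ 0.04  0.73 -0.3   1.94  0.4   0.53 -0.46]
```

Emit:
send_rows(translation=[[1, 0, 1], [1.5, -8, 1], [2, -15, 1], [2.5, -22, 1], [3, -29, 1], [3.5, -36, 1], [4, -43, 1], [4.5, -49, 1]], dr=[[0, 0, 0], [0, 0, 0], [0, 0, 0], [0, 0, 0], [0, 0, 0], [0, 0, 0], [0, 0, 0], [0, 0, 0]], jaw=[36, 36, 36, 36, 36, 36, 36, 36])

```text
t: 36.0
tool_pos: [0.6299, -0.006, 0.0426]
eef_rot: [0.68, 0.734, -0.0, 0.0]
force: [0.1, 0.8, -0.7]
finger_gap: 0.044
```

```bash
python3 -c "
from h import *
st()"
```

```text
t 36.0 tcp [629.9  -6.   42.6] yawy 4.4 z [-0. -0. -1.] F [ 0.1  0.8 -0.7] T [ 0.3  -0.1  -0.02] gap 44.0 q [ 0.12  0.73 -0.31  1.93  0.41  0.54 -0.39]
```

Emit:
send_rows(translation=[[0, 0, -1], [0, 0, -1], [0, 0, -1], [0, 0, 0], [0, 0, 10], [0, 0, 40], [0, 0, 66], [0, 0, 66]], dr=[[0, 0, 0], [0, 0, 0], [0, 0, 0], [0, 0, 0], [0, 0, 0], [0, 0, 0], [0, 0, 0], [0, 0, 0]], jaw=[44, 54, 54, 54, 54, 54, 54, 54])

```text
t: 36.8
tool_pos: [0.6319, -0.0049, 0.1127]
eef_rot: [0.68, 0.734, 0.002, 0.002]
force: [0.0, -0.3, -0.2]
finger_gap: 0.0542
```

Emit:
send_rows(translation=[[-1.5, 20, 0], [-3, 38, 0], [-3, 38, 0], [-3, 38, 0], [-3, 38, -20], [-3, 38, -40], [-3, 38, -54], [-3, 38, -54]], dr=[[-6, -0.5, 0], [-12, -1, 0], [-18, -1.4, 0], [-20, -1.5, 0], [-20, -1.5, 0], [-20, -1.5, 0], [-20, -1.5, 0], [-20, -1.5, 0]], jaw=[30, 10, 0, 0, 0, 0, 0, 0])

```text
t: 37.6
tool_pos: [0.6258, 0.0326, 0.0528]
eef_rot: [0.669, 0.723, -0.12, 0.127]
force: [-0.1, 0.0, 0.3]
finger_gap: 0.0005
```

Emit:
send_rows(translation=[[0.8, -9, 0], [1.6, -18, 0], [2.4, -27, 0], [3.2, -36, 0], [4, -45, 0], [4.8, -54, 0], [5.5, -62, 0], [6, -67, 0]], dr=[[0, 0, 0], [0, 0, 0], [0, 0, 0], [0, 0, 0], [0, 0, 0], [0, 0, 0], [0, 0, 0], [0, 0, 0]], jaw=[0, 0, 0, 0, 0, 0, 0, 0])

```text
t: 38.4
tool_pos: [0.6329, -0.0354, 0.0548]
eef_rot: [0.669, 0.722, -0.119, 0.128]
force: [0.0, 4.1, 3.7]
finger_gap: 0.0006
```

```bash
python3 - <<'E'
from h import *
st()
for n in('top','side'):
    im=arm.get_image(n);cv2.imwrite(f'pics/{n}7.png',im)
    print(n);[print(*r) for r in cassettes(n,im) if 70<r[-1]<330]
E
```

```text
t 38.4 tcp [632.9 -35.4  54.8] yawy 4.3 z [ 0.026 -0.342 -0.939] F [0.  4.1 3.7] T [0.97 0.06 0.04] gap 0.6 q [-0.19  0.72 -0.05  1.95  0.67  0.64 -0.73]
top
[168. 196.] [663.6 396.8] 50.5 [45. 41.] 301
[472. 192.] [ 671.7 -364.6] 96.0 [42. 17.] 72
[497. 195.] [ 665.4 -428.4] 95.7 [63. 14.] 127
[393. 201.] [ 648.5 -166.7] 91.6 [49. 31.] 233
[361. 204.] [642.8 -85. ] 93.5 [49. 31.] 240
[171. 261.] [500.1 382. ] 90.6 [48. 30.] 236
[430. 279.] [ 453.7 -252.1] 98.0 [48. 31.] 245
side
[428. 228.] [ 454.1 -252.6] 100.1 [36. 27.] 82
[207. 349.] [500.8 382.9] 89.3 [49. 29.] 288
```

Two are in, snug one behind the other at the expected pitch. Third: the one at (500.5,382.5), yaw 89°, near the bottle (about 13 mm clear of the gripper's body).

Emit:
send_rows(translation=[[-2, 25, 0], [-4, 45, 10], [-4, 60, 45], [-15, 85, 75], [-30, 120, 75], [-45, 155, 75], [-60, 190, 75], [-60, 190, 75]], dr=[[0, 0, 0], [0, 0, 0], [5, 0.4, 0], [10, 0.7, 0], [15, 1.1, 0], [20, 1.5, 0], [20, 1.5, 0], [20, 1.5, 0]], jaw=[0, 0, 0, 20, 40, 60, 66, 66])

```text
t: 39.3
tool_pos: [0.5707, 0.1608, 0.1307]
eef_rot: [0.677, 0.736, 0.001, -0.001]
force: [0.5, 1.1, 0.6]
finger_gap: 0.0359
```

Emit:
send_rows(translation=[[-13, 45, 0], [-26, 90, 0], [-39, 135, 0], [-51, 180, 0], [-63, 225, 0], [-71, 253, 0], [-71, 253, 0], [-71, 253, 0]], dr=[[0, 0, -2], [0, 0, -4], [0, 0, -5.5], [0, 0, -5.5], [0, 0, -5.5], [0, 0, -5.5], [0, 0, -5.5], [0, 0, -5.5]], jaw=[66, 66, 66, 66, 66, 66, 66, 66])

```text
t: 40.1
tool_pos: [0.5012, 0.4091, 0.1297]
eef_rot: [0.713, 0.701, -0.0, 0.0]
force: [0.5, -0.9, -0.3]
finger_gap: 0.066
```

```bash
python3 - <<'E'
from h import *
st()
im=arm.get_image('top')
print(ray('top',[(129.8,315)],.16)*1000)
for n in('top','side'):
    im=arm.get_image(n)
    print(n);[print(*r) for r in cassettes(n,im) if 70<r[-1]<330]
E
```

```text
t 40.1 tcp [501.2 409.1 129.7] yawy -1.0 z [-0.    -0.001 -1.   ] F [ 0.5 -0.9 -0.3] T [-0.1  -0.06 -0.03] gap 66.0 q [-0.58  0.62 -0.3   1.85  0.27  0.71 -1.05]
[[362.1810725  437.74893165 160.        ]]
top
[168. 196.] [663.5 396.8] 51.3 [45. 41.] 301
[471. 192.] [ 671.3 -363.5] 98.6 [44. 17.] 75
[497. 195.] [ 665.6 -429. ] 95.1 [62. 13.] 124
[394. 201.] [ 649.  -167.8] 93.4 [49. 31.] 239
[361. 204.] [642.9 -85.7] 94.9 [49. 31.] 236
[430. 279.] [ 453.8 -252. ] 97.7 [48. 31.] 246
side
[284. 207.] [793.1 -72.3] 139.5 [70. 18.] 86
[428. 228.] [ 454.3 -253. ] 98.8 [37. 27.] 82
```

Emit:
send_rows(translation=[[0, 0, -30], [0, 0, -60], [0, 0, -85], [0, 0, -105], [0, 0, -118], [0, 0, -118], [0, 0, -118], [0, 0, -118]], dr=[[0, 0, 0], [0, 0, 0], [0, 0, 0], [0, 0, 0], [0, 0, 0], [0, 0, 0], [0, 0, 0], [0, 0, 0]], jaw=[66, 66, 66, 66, 66, 60, 54, 46])

```text
t: 41.05
tool_pos: [0.5026, 0.4089, 0.0128]
eef_rot: [0.714, 0.7, 0.001, 0.0]
force: [0.4, -1.0, -0.1]
finger_gap: 0.0505
```

Emit:
send_rows(translation=[[0, 0, 0], [0, 0, 0], [0, 0, 0], [0, 0, 10], [0, 0, 30], [0, 0, 70], [0, 0, 90], [0, 0, 90]], dr=[[0, 0, 0], [0, 0, 0], [0, 0, 0], [0, 0, 0], [0, 0, 0], [0, 0, 0], [0, 0, 0], [0, 0, 0]], jaw=[40, 36, 36, 36, 36, 36, 36, 36])

```text
t: 41.85
tool_pos: [0.5033, 0.4099, 0.1052]
eef_rot: [0.714, 0.7, 0.003, 0.0]
force: [0.4, 1.1, -2.1]
finger_gap: 0.0442
```

```bash
python3 -c "
from h import *
st()"
```

```text
t 41.85 tcp [503.3 409.9 105.2] yawy -1.1 z [ 0.004  0.004 -1.   ] F [ 0.4  1.1 -2.1] T [ 0.03 -0.1   0.05] gap 44.2 q [-0.58  0.65 -0.29  1.86  0.29  0.66 -1.06]
```

Emit:
send_rows(translation=[[15, -44, 0], [30, -88, 0], [45, -132, 0], [60, -176, 0], [75, -220, 0], [90, -264, 0], [105, -308, 0], [117, -345, 0]], dr=[[0, 0, 1], [0, 0, 2], [0, 0, 3], [0, 0, 4], [0, 0, 5], [0, 0, 5.5], [0, 0, 5.5], [0, 0, 5.5]], jaw=[36, 36, 36, 36, 36, 36, 36, 36])

```text
t: 42.65
tool_pos: [0.6188, 0.0604, 0.1005]
eef_rot: [0.68, 0.733, -0.001, -0.0]
force: [-1.0, 0.7, -2.1]
finger_gap: 0.0439
```

Emit:
send_rows(translation=[[7, -20, 0], [7, -20, -25], [7, -20, -45], [7, -20, -58], [7, -20, -58], [7, -20, -58], [7, -20, -58], [7, -20, -58]], dr=[[0, 0, 0], [0, 0, 0], [0, 0, 0], [0, 0, 0], [0, 0, 0], [0, 0, 0], [0, 0, 0], [0, 0, 0]], jaw=[36, 36, 36, 36, 36, 36, 36, 36])

```text
t: 43.45
tool_pos: [0.6262, 0.0439, 0.0443]
eef_rot: [0.679, 0.734, 0.0, 0.0]
force: [-0.7, -0.3, -1.6]
finger_gap: 0.0438
```

```bash
python3 -c "
from h import *
st()"
```

```text
t 43.45 tcp [626.2  43.9  44.3] yawy 4.4 z [ 0.001  0.    -1.   ] F [-0.7 -0.3 -1.6] T [ 0.03 -0.06 -0.  ] gap 43.8 q [ 0.05  0.72 -0.32  1.94  0.41  0.54 -0.48]
```

Emit:
send_rows(translation=[[0, 0, -1], [0.6, -8, -1], [1.1, -15, -1], [1.7, -22, -1], [2.2, -29, -1], [2.8, -36, -1], [3.3, -43, -1], [3.8, -49, -1]], dr=[[0, 0, 0], [0, 0, 0], [0, 0, 0], [0, 0, 0], [0, 0, 0], [0, 0, 0], [0, 0, 0], [0, 0, 0]], jaw=[36, 36, 36, 36, 36, 36, 36, 36])

```text
t: 44.25
tool_pos: [0.6298, -0.0058, 0.0427]
eef_rot: [0.68, 0.734, 0.0, 0.0]
force: [-0.4, 3.3, 0.3]
finger_gap: 0.0441
```

```bash
python3 -c "
from h import *
st()"
```

```text
t 44.25 tcp [629.8  -5.8  42.7] yawy 4.4 z [ 0.  0. -1.] F [-0.4  3.3  0.3] T [ 0.76 -0.06 -0.03] gap 44.1 q [ 0.13  0.73 -0.32  1.93  0.42  0.54 -0.41]
```

Emit:
send_rows(translation=[[0, 0, -1], [0, 0, -1], [0, 0, -1], [0, 0, 0], [0, 0, 10], [0, 0, 40], [0, 0, 66], [0, 0, 66]], dr=[[0, 0, 0], [0, 0, 0], [0, 0, 0], [0, 0, 0], [0, 0, 0], [0, 0, 0], [0, 0, 0], [0, 0, 0]], jaw=[44, 54, 54, 54, 54, 54, 54, 54])

```text
t: 45.05
tool_pos: [0.6317, -0.0049, 0.1127]
eef_rot: [0.68, 0.734, 0.002, 0.002]
force: [-0.4, 0.3, -0.4]
finger_gap: 0.0539
```

Emit:
send_rows(translation=[[-1.5, 20, 0], [-3, 38, 0], [-3, 38, 0], [-3, 38, 0], [-3, 38, -20], [-3, 38, -40], [-3, 38, -54], [-3, 38, -54]], dr=[[-6, -0.5, 0], [-12, -1, 0], [-18, -1.4, 0], [-20, -1.5, 0], [-20, -1.5, 0], [-20, -1.5, 0], [-20, -1.5, 0], [-20, -1.5, 0]], jaw=[30, 10, 0, 0, 0, 0, 0, 0])

```text
t: 45.85
tool_pos: [0.6256, 0.0325, 0.0528]
eef_rot: [0.669, 0.723, -0.12, 0.127]
force: [-0.5, -0.4, 0.1]
finger_gap: 0.0007
```

Emit:
send_rows(translation=[[0.8, -9, 0], [1.6, -18, 0], [2.4, -27, 0], [3.2, -36, 0], [4, -45, 0], [4.8, -54, 0], [5.5, -62, 0], [6, -67, 0]], dr=[[0, 0, 0], [0, 0, 0], [0, 0, 0], [0, 0, 0], [0, 0, 0], [0, 0, 0], [0, 0, 0], [0, 0, 0]], jaw=[0, 0, 0, 0, 0, 0, 0, 0])

```text
t: 46.65
tool_pos: [0.6332, -0.035, 0.0555]
eef_rot: [0.67, 0.722, -0.118, 0.128]
force: [-0.2, 6.2, 5.1]
finger_gap: 0.0004
```

```bash
python3 - <<'E'
from h import *
st()
for n in('top','side'):
    im=arm.get_image(n);cv2.imwrite(f'pics/{n}8.png',im)
    print(n);[print(*r) for r in cassettes(n,im) if 70<r[-1]<330]
E
```

```text
t 46.65 tcp [633.2 -35.   55.5] yawy 4.3 z [ 0.027 -0.341 -0.94 ] F [-0.2  6.2  5.1] T [ 1.29  0.   -0.06] gap 0.4 q [-0.17  0.72 -0.07  1.95  0.69  0.64 -0.74]
top
[168. 196.] [663.6 396.9] 50.6 [45. 41.] 300
[471. 193.] [ 671.  -363.9] 100.4 [43. 17.] 76
[425. 199.] [ 654.9 -247.7] 94.9 [49. 32.] 243
[497. 195.] [ 665.4 -429. ] 95.7 [63. 13.] 124
[393. 201.] [ 649.5 -166.2] 91.3 [49. 33.] 249
[361. 203.] [643.9 -84.7] 93.8 [50. 31.] 241
[430. 279.] [ 453.8 -251.9] 98.0 [48. 31.] 245
side
[428. 228.] [ 454.2 -252.5] 101.1 [38. 27.] 84
```

Three in. The last one is at (454,-252), yaw 98.5°; I'll go over the clamp screw high to reach it.

Emit:
send_rows(translation=[[-2, 25, 0], [-4, 45, 10], [-4, 60, 50], [-10, 60, 95], [-20, 60, 110], [-30, 50, 110], [-40, 40, 110], [-40, 40, 110]], dr=[[0, 0, 0], [0, 0, 0], [5, 0.4, 0], [10, 0.7, 0], [15, 1.1, 0], [20, 1.5, 0], [20, 1.5, 0], [20, 1.5, 0]], jaw=[0, 0, 0, 20, 40, 60, 70, 70])

```text
t: 47.55
tool_pos: [0.5909, 0.0031, 0.1646]
eef_rot: [0.681, 0.733, -0.002, 0.0]
force: [0.2, 0.8, -0.1]
finger_gap: 0.036
```

Emit:
send_rows(translation=[[-20, -33, 0], [-45, -72, 0], [-70, -112, 0], [-95, -152, 0], [-120, -192, 0], [-142.5, -230, 0], [-142.5, -230, -30], [-142.5, -230, -60]], dr=[[0, 0, 1], [0, 0, 2], [0, 0, 3], [0, 0, 4], [0, 0, 4], [0, 0, 4], [0, 0, 4], [0, 0, 4]], jaw=[70, 70, 70, 70, 70, 70, 70, 70])

```text
t: 48.35
tool_pos: [0.4506, -0.2249, 0.1042]
eef_rot: [0.654, 0.757, -0.001, 0.001]
force: [0.9, -0.1, -0.5]
finger_gap: 0.0704
```

Emit:
send_rows(translation=[[0, 0, -10], [0, 0, -20], [0, 0, -20], [0, 0, -20], [0, 0, -20], [0, 0, -20], [0, 0, -20], [0, 0, -20]], dr=[[0, 0, 0], [0, 0, 0], [0, 0, 0], [0, 0, 0], [0, 0, 0], [0, 0, 0], [0, 0, 0], [0, 0, 0]], jaw=[70, 70, 70, 70, 70, 70, 70, 70])

```text
t: 49.15
tool_pos: [0.4503, -0.2245, 0.085]
eef_rot: [0.654, 0.757, 0.0, 0.0]
force: [-0.3, 0.5, 0.6]
finger_gap: 0.0704
```

```bash
python3 - <<'E'
from h import *
st()
im=arm.get_image('side');cv2.imwrite('pics/side9.png',im)
[print(*r) for r in cassettes('side',im) if 50<r[-1]<330]
E
```

```text
t 49.15 tcp [ 450.3 -224.5   85. ] yawy 8.4 z [ 0.001 -0.    -1.   ] F [-0.3  0.5  0.6] T [-0.09 -0.08 -0.02] gap 70.4 q [ 0.58  0.56 -0.33  2.2   0.42  0.43  0.06]
[284. 207.] [792.7 -72.3] 140.8 [71. 18.] 86
[428. 228.] [ 453.8 -251.8] 94.0 [50. 32.] 135
[  9. 357.] [748.5 673.1] 5.5 [97. 16.] 177
```

Emit:
send_rows(translation=[[0, -0.5, -30], [0, -0.5, -55], [0, -0.5, -73], [0, -0.5, -73], [0, -0.5, -73], [0, -0.5, -73], [0, -0.5, -73], [0, -0.5, -73]], dr=[[0, 0, 0], [0, 0, 0], [0, 0, 0], [0, 0, 0], [0, 0, 0], [0, 0, 0], [0, 0, 0], [0, 0, 0]], jaw=[70, 70, 70, 70, 62, 54, 46, 40])

```text
t: 50.0
tool_pos: [0.4506, -0.2251, 0.0124]
eef_rot: [0.654, 0.757, 0.0, 0.001]
force: [-0.6, -0.9, 5.4]
finger_gap: 0.0443
```

Emit:
send_rows(translation=[[0, 0, 0], [0, 0, 0], [0, 0, 0], [0, 0, 10], [0, 0, 40], [0, 0, 80], [0, 0, 120], [0, 0, 140]], dr=[[0, 0, 0], [0, 0, 0], [0, 0, 0], [0, 0, 0], [0, 0, 0], [0, 0, 0], [0, 0, 0], [0, 0, 0]], jaw=[36, 36, 36, 36, 36, 36, 36, 36])

```text
t: 50.8
tool_pos: [0.4506, -0.225, 0.1552]
eef_rot: [0.654, 0.757, 0.0, 0.001]
force: [0.5, -0.5, -1.0]
finger_gap: 0.0446
```

```bash
python3 -c "
from h import *
st()"
```

```text
t 50.8 tcp [ 450.6 -225.   155.2] yawy 8.4 z [ 0.003 -0.001 -1.   ] F [ 0.5 -0.5 -1. ] T [-0.01 -0.15 -0.01] gap 44.6 q [ 0.67  0.46 -0.44  2.14  0.34  0.6   0.14]
```

Emit:
send_rows(translation=[[20, 31, 4], [45, 70, 4], [70, 108, 4], [96, 147, 4], [122, 187, 4], [148, 227, 4], [168, 258, 4], [175.5, 269, 4]], dr=[[0, 0, -1], [0, 0, -2], [0, 0, -3], [0, 0, -4], [0, 0, -4], [0, 0, -4], [0, 0, -4], [0, 0, -4]], jaw=[36, 36, 36, 36, 36, 36, 36, 36])

```text
t: 51.6
tool_pos: [0.6269, 0.0491, 0.1564]
eef_rot: [0.678, 0.735, 0.001, -0.0]
force: [-0.6, -0.1, -1.7]
finger_gap: 0.0443
```

Emit:
send_rows(translation=[[0, 0, 0], [0, 0, -30], [0, 0, -60], [0, 0, -85], [0, 0, -105], [0, 0, -115], [0, 0, -115], [0, 0, -115]], dr=[[0, 0, 0], [0, 0, 0], [0, 0, 0], [0, 0, 0], [0, 0, 0], [0, 0, 0], [0, 0, 0], [0, 0, 0]], jaw=[36, 36, 36, 36, 36, 36, 36, 36])

```text
t: 52.4
tool_pos: [0.6254, 0.0428, 0.0411]
eef_rot: [0.68, 0.733, -0.0, 0.0]
force: [0.2, 0.1, -1.9]
finger_gap: 0.0438
```

```bash
python3 -c "
from h import *
st()"
```

```text
t 52.4 tcp [625.4  42.8  41.1] yawy 4.3 z [-0.    -0.001 -1.   ] F [ 0.2  0.1 -1.9] T [-0.03 -0.07  0.06] gap 43.8 q [ 0.04  0.73 -0.31  1.94  0.41  0.53 -0.47]
```

Emit:
send_rows(translation=[[0.7, 0, 2.3], [0.7, 0, 2.3], [1.4, -9, 2.3], [2.1, -18, 2.3], [2.8, -27, 2.3], [3.5, -35, 2.3], [4.1, -42, 2.3], [4.5, -48, 2.3]], dr=[[0, 0, 0], [0, 0, 0], [0, 0, 0], [0, 0, 0], [0, 0, 0], [0, 0, 0], [0, 0, 0], [0, 0, 0]], jaw=[36, 36, 36, 36, 36, 36, 36, 36])

```text
t: 53.2
tool_pos: [0.6305, -0.004, 0.0431]
eef_rot: [0.679, 0.734, 0.0, 0.0]
force: [0.6, 5.5, 0.9]
finger_gap: 0.0442
```

```bash
python3 -c "
from h import *
st()"
```

```text
t 53.2 tcp [630.5  -4.   43.1] yawy 4.4 z [ 0.001  0.001 -1.   ] F [0.6 5.5 0.9] T [ 1.07 -0.16  0.13] gap 44.2 q [ 0.12  0.73 -0.32  1.93  0.41  0.54 -0.4 ]
```

Emit:
send_rows(translation=[[0, 0, -1], [0, 0, -1], [0, 0, -1], [0, 0, 0], [0, 0, 10], [0, 0, 40], [0, 0, 66], [0, 0, 66]], dr=[[0, 0, 0], [0, 0, 0], [0, 0, 0], [0, 0, 0], [0, 0, 0], [0, 0, 0], [0, 0, 0], [0, 0, 0]], jaw=[44, 54, 54, 54, 54, 54, 54, 54])

```text
t: 54.0
tool_pos: [0.6322, -0.0035, 0.113]
eef_rot: [0.68, 0.734, 0.002, 0.002]
force: [0.1, -0.1, 0.4]
finger_gap: 0.0537
```

Emit:
send_rows(translation=[[-1.5, 20, 0], [-3, 37, 0], [-3, 37, 0], [-3, 37, 0], [-3, 37, -20], [-3, 37, -40], [-3, 37, -54], [-3, 37, -54]], dr=[[-6, -0.5, 0], [-12, -1, 0], [-18, -1.4, 0], [-20, -1.5, 0], [-20, -1.5, 0], [-20, -1.5, 0], [-20, -1.5, 0], [-20, -1.5, 0]], jaw=[30, 10, 0, 0, 0, 0, 0, 0])

```text
t: 54.8
tool_pos: [0.6261, 0.033, 0.0531]
eef_rot: [0.669, 0.723, -0.12, 0.127]
force: [-0.3, 0.6, 0.8]
finger_gap: 0.0008
```

Emit:
send_rows(translation=[[0.8, -9, 0], [1.6, -18, 0], [2.4, -27, 0], [3.2, -36, 0], [4, -45, 0], [4.8, -54, 0], [5.5, -62, 0], [6, -67, 0]], dr=[[0, 0, 0], [0, 0, 0], [0, 0, 0], [0, 0, 0], [0, 0, 0], [0, 0, 0], [0, 0, 0], [0, 0, 0]], jaw=[0, 0, 0, 0, 0, 0, 0, 0])

```text
t: 55.6
tool_pos: [0.6347, -0.032, 0.0565]
eef_rot: [0.669, 0.723, -0.116, 0.128]
force: [-1.3, 9.1, 5.9]
finger_gap: 0.0004
```

Emit:
send_rows(translation=[[0, -1, 0], [0, -2, 0], [0, -2, 0], [0, -2, 0], [0, -2, 0], [0, -2, 0], [0, -2, 0], [0, -2, 0]], dr=[[0, 0, 0], [0, 0, 0], [0, 0, 0], [0, 0, 0], [0, 0, 0], [0, 0, 0], [0, 0, 0], [0, 0, 0]], jaw=[0, 0, 0, 0, 0, 0, 0, 0])

```text
t: 56.4
tool_pos: [0.6346, -0.0337, 0.0564]
eef_rot: [0.669, 0.723, -0.116, 0.128]
force: [-2.2, 9.1, 6.9]
finger_gap: -0.0001
```

```bash
python3 - <<'E'
from h import *
st()
im=arm.get_image('top');im2=arm.get_image('side')
print([(np.round(ray('top',[c],.074)[0]*1000),a) for a,c,p in blobs(mask(im,(3,70,60),(18,255,255)),60,5)])
cv2.imwrite('pics/c10.png',np.hstack([cv2.resize(im[160:280,320:500],(480,320),interpolation=2),cv2.resize(im2[170:270,270:370],(320,320),interpolation=2)]))
E
```

```text
t 56.4 tcp [634.6 -33.7  56.4] yawy 4.5 z [ 0.03  -0.338 -0.941] F [-2.2  9.1  6.9] T [ 1.69  0.24 -0.07] gap -0.1 q [-0.18  0.72 -0.06  1.95  0.68  0.64 -0.73]
[(array([830., 619.,  74.]), np.int32(6424)), (array([656., 389.,  74.]), np.int32(297)), (array([ 653., -320.,   74.]), np.int32(224)), (array([ 649., -241.,   74.]), np.int32(239)), (array([ 658., -419.,   74.]), np.int32(126)), (array([ 644., -161.,   74.]), np.int32(244)), (array([637., -81.,  74.]), np.int32(248))]
```

View pics/c10.png

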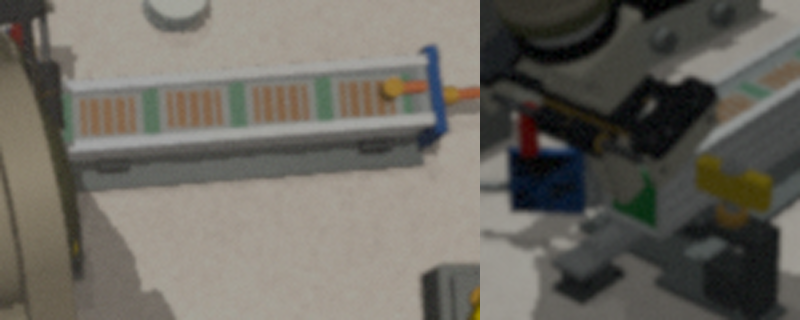

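All four are in line in the tube, and the last green frame is at about the mouth edge (crop x≈68). I'll push 5 mm more for margin.

Emit:
send_rows(translation=[[-1, -1, 0], [-1, -2, 0], [-1, -3, 0], [-1, -4, 0], [-1, -5, 0], [-1, -5, 0], [-1, -5, 0], [-1, -5, 0]], dr=[[0, 0, 0], [0, 0, 0], [0, 0, 0], [0, 0, 0], [0, 0, 0], [0, 0, 0], [0, 0, 0], [0, 0, 0]], jaw=[0, 0, 0, 0, 0, 0, 0, 0])

```text
t: 57.3
tool_pos: [0.6341, -0.0359, 0.0564]
eef_rot: [0.669, 0.724, -0.114, 0.127]
force: [-2.4, 15.3, 8.9]
finger_gap: 0.0006
```

```bash
python3 - <<'E'
from h import *
st()
im=arm.get_image('top')
print([(np.round(ray('top',[c],.074)[0]*1000),a) for a,c,p in blobs(mask(im,(3,70,60),(18,255,255)),60,5) if a<270])
E
```

```text
t 57.3 tcp [634.1 -35.9  56.4] yawy 4.6 z [ 0.032 -0.335 -0.942] F [-2.4 15.3  8.9] T [ 2.79  0.51 -0.19] gap 0.6 q [-0.17  0.72 -0.06  1.95  0.68  0.63 -0.73]
[(array([ 653., -322.,   74.]), np.int32(221)), (array([ 649., -243.,   74.]), np.int32(236)), (array([ 658., -419.,   74.]), np.int32(127)), (array([ 644., -163.,   74.]), np.int32(247)), (array([637., -83.,  74.]), np.int32(250))]
```

Emit:
send_rows(translation=[[-2, 25, 0], [-4, 45, 10], [-4, 50, 50], [-4, 50, 90], [-4, 50, 90], [-4, 50, 90], [-4, 50, 90], [-4, 50, 90]], dr=[[0, 0, 0], [0, 0, 0], [6, 0.4, 0], [12, 0.9, 0], [18, 1.3, 0], [20, 1.5, 0], [20, 1.5, 0], [20, 1.5, 0]], jaw=[0, 0, 0, 10, 20, 30, 45, 45], squeeze=15)

```text
t: 58.15
tool_pos: [0.6281, 0.0088, 0.1455]
eef_rot: [0.68, 0.733, -0.0, 0.0]
force: [-0.2, 0.3, -0.3]
finger_gap: 0.0358
```

Emit:
send_rows(translation=[[10, -2, 0], [20, -4, 0], [30, -5, 0], [40, -6, 0], [50, -7, 0], [60, -8, 0], [70, -8, 0], [73, -8, 0]], dr=[[0, 0, -8], [0, 0, -16], [0, 0, -24], [0, 0, -32], [0, 0, -40], [0, 0, -48], [0, 0, -54], [0, 0, -58]], jaw=[45, 45, 45, 45, 45, 45, 45, 45])

```text
t: 58.95
tool_pos: [0.7018, 0.0035, 0.1447]
eef_rot: [0.95, 0.312, -0.0, 0.0]
force: [-0.0, -0.2, -0.2]
finger_gap: 0.0448
```

```bash
python3 - <<'E'
from h import *
st()
for n in('top','side'):
    im=arm.get_image(n);cv2.imwrite(f'pics/{n}11.png',im)
    for lo,hi in (((0,150,60),(4,255,255)),((174,120,60),(180,255,255))):
        print(n,[(a,np.round(c,1),np.round(ray(n,[c],.115)[0]*1000)) for a,c,p in blobs(mask(im,lo,hi),5)])
E
```

```text
t 58.95 tcp [701.8   3.5 144.7] yawy -53.7 z [-0.    -0.001 -1.   ] F [-0.  -0.2 -0.2] T [ 0.02 -0.04 -0.04] gap 44.8 q [-0.03  0.65 -0.08  1.72  0.07  0.78 -1.09]
top []
top []
side [(np.int32(48), array([284.7, 209. ]), array([689.,  16., 115.]))]
side []
```

Emit:
send_rows(translation=[[1.5, -1, -20], [1.5, -1, -40], [1.5, -1, -56], [1.5, -1, -56], [1.5, -1, -56], [1.5, -1, -56], [1.5, -1, -56], [1.5, -1, -56]], dr=[[0, 0, 0], [0, 0, 0], [0, 0, 0], [0, 0, 0], [0, 0, 0], [0, 0, 0], [0, 0, 0], [0, 0, 0]], jaw=[45, 45, 45, 40, 30, 20, 10, 10])

```text
t: 59.85
tool_pos: [0.7029, 0.0006, 0.0898]
eef_rot: [0.95, 0.312, 0.0, -0.0]
force: [-1.8, 0.7, 2.5]
finger_gap: 0.0155
```

Emit:
send_rows(translation=[[0, 0, 0], [0, 0, 0], [0, 0, 0], [0, 0, 0], [0, 0, 0], [0, 0, 0], [0, 0, 0], [0, 0, 0]], dr=[[0, 0, 0], [0, 0, 0], [0, 0, 0], [0, 0, 0], [0, 0, 0], [0, 0, 0], [0, 0, 0], [0, 0, 0]], jaw=[10, 10, 10, 10, 10, 10, 10, 10])

```text
t: 60.65
tool_pos: [0.7029, 0.0006, 0.0898]
eef_rot: [0.95, 0.312, 0.0, -0.0]
force: [-1.2, 0.6, 5.9]
finger_gap: 0.0156
```

```bash
python3 - <<'E'
from h import *
st()
H=np.array([667.6,-28.7]);p=arm.read_state()['tool_pos'][:2]*1000
a0=np.degrees(np.arctan2(*(p-H)[::-1]));print('r',np.hypot(*(p-H)),a0)
r=48
for a in np.r_[np.arange(a0,184,8),184.4]:
    print(round(a-a0,1),np.round(r*np.array([np.cos(np.radians(a))-np.cos(np.radians(a0)),np.sin(np.radians(a))-np.sin(np.radians(a0))]),1))
E
```

```text
t 60.65 tcp [7.029e+02 6.000e-01 8.980e+01] yawy -53.6 z [ 0.001  0.    -1.   ] F [-1.2  0.6  5.9] T [ 0.32  0.41 -0.02] gap 15.6 q [-0.03  0.71 -0.08  1.75  0.08  0.68 -1.09]
r 45.88551149737221 39.636112497818104
0.0 [0. 0.]
8.0 [-4.6  4.8]
16.0 [-9.9  9. ]
24.0 [-15.6  12.4]
32.0 [-21.8  14.9]
40.0 [-28.3  16.6]
48.0 [-35.   17.3]
56.0 [-41.7  17.1]
64.0 [-48.3  16. ]
72.0 [-54.7  14. ]
80.0 [-60.7  11.1]
88.0 [-66.3   7.4]
96.0 [-71.3   2.9]
104.0 [-75.6  -2.2]
112.0 [-79.2  -7.8]
120.0 [-82.  -13.9]
128.0 [-83.9 -20.3]
136.0 [-84.8 -27. ]
144.0 [-84.9 -33.7]
144.8 [-84.8 -34.3]
```

Emit:
send_rows(translation=[[-4.5, 4.7, 0], [-9.6, 8.7, 0], [-15.1, 12, 0], [-21.1, 14.4, 0], [-27.4, 16.1, 0], [-33.9, 16.8, 0], [-40.4, 16.6, 0], [-46.8, 15.5, 0]], dr=[[0, 0, 8], [0, 0, 16], [0, 0, 24], [0, 0, 32], [0, 0, 40], [0, 0, 48], [0, 0, 56], [0, 0, 64]], jaw=[10, 10, 10, 10, 10, 10, 10, 10])

```text
t: 61.45
tool_pos: [0.6563, 0.0151, 0.0898]
eef_rot: [0.638, 0.77, 0.0, 0.001]
force: [0.7, -1.6, 4.8]
finger_gap: 0.0156
```

Emit:
send_rows(translation=[[-6.2, -1.9, 0], [-12, -4.7, 0], [-17.4, -8.3, 0], [-22.3, -12.7, 0], [-26.5, -17.6, 0], [-29.9, -23.1, 0], [-32.7, -29, 0], [-34.5, -35.2, 0]], dr=[[0, 0, 8], [0, 0, 16], [0, 0, 24], [0, 0, 32], [0, 0, 40], [0, 0, 48], [0, 0, 56], [0, 0, 64]], jaw=[10, 10, 10, 10, 10, 10, 10, 10])

```text
t: 62.25
tool_pos: [0.6222, -0.0203, 0.0898]
eef_rot: [0.134, 0.991, -0.0, 0.001]
force: [1.1, -0.4, 3.5]
finger_gap: 0.0156
```

```bash
python3 -c "
from h import *
st()"
```

```text
t 62.25 tcp [622.2 -20.3  89.8] yawy 74.7 z [ 0.002 -0.001 -1.   ] F [ 1.1 -0.4  3.5] T [-0.19 -0.34 -0.12] gap 15.6 q [ 0.38  0.73 -0.69  1.92  0.68  0.74  0.6 ]
```

Emit:
send_rows(translation=[[-0.6, -3, 0], [-0.9, -6, 0], [-1, -8, 0], [-1, -10, 0], [-1, -11.5, 0], [-1, -13, 0], [-1, -14.5, 0], [-1, -16, 0]], dr=[[0, 0, 4], [0, 0, 8], [0, 0, 11], [0, 0, 13], [0, 0, 14], [0, 0, 15], [0, 0, 15], [0, 0, 15]], jaw=[10, 10, 10, 10, 10, 10, 10, 10])

```text
t: 63.05
tool_pos: [0.6212, -0.034, 0.0897]
eef_rot: [0.005, 1.0, 0.001, 0.001]
force: [1.0, 7.0, 4.0]
finger_gap: 0.0157
```

```bash
python3 -c "
from h import *
st()"
```

```text
t 63.05 tcp [621.2 -34.   89.7] yawy 89.4 z [ 0.002  0.002 -1.   ] F [1. 7. 4.] T [ 1.69 -0.11  0.1 ] gap 15.7 q [ 0.45  0.75 -0.76  1.91  0.73  0.77  0.83]
```

The door is against its stop: 7 N at y=-34. I'll press a bit more, release and check.

Emit:
send_rows(translation=[[0, -1, 0], [0, -2, 0], [0, -2, 0], [0, -2, 0], [0, -2, 0], [0, -2, 0], [0, -2, 0], [0, -2, 0]], dr=[[0, 0, 0], [0, 0, 0], [0, 0, 0], [0, 0, 0], [0, 0, 0], [0, 0, 0], [0, 0, 0], [0, 0, 0]], jaw=[10, 10, 10, 10, 10, 10, 10, 10])

```text
t: 63.85
tool_pos: [0.6212, -0.034, 0.0898]
eef_rot: [0.004, 1.0, 0.002, 0.001]
force: [0.3, 10.0, 4.7]
finger_gap: 0.0159
```

Emit:
send_rows(translation=[[0, 2, 0], [0, 2, 0], [0, 2, 0], [0, 2, 20], [0, 2, 45], [-15, 2, 55], [-50, 0, 55], [-88, -5, 55]], dr=[[0, 0, 0], [0, 0, 0], [0, 0, 0], [0, 0, 0], [0, 0, 0], [0, 0, 0], [0, 0, 0], [0, 0, 0]], jaw=[20, 32, 45, 45, 45, 45, 45, 45])

```text
t: 64.65
tool_pos: [0.5306, -0.0425, 0.1437]
eef_rot: [0.006, 1.0, 0.0, 0.0]
force: [0.3, -0.6, -0.5]
finger_gap: 0.0447
```

```bash
python3 - <<'E'
from h import *
st()
im=arm.get_image('top');im2=arm.get_image('side')
cv2.imwrite('pics/c12.png',np.hstack([cv2.resize(im[160:270,300:410],(400,400),interpolation=2),cv2.resize(im2[170:280,270:380],(400,400),interpolation=2)]))
E
```

```text
t 64.65 tcp [530.6 -42.5 143.7] yawy 89.4 z [ 0.  0. -1.] F [ 0.3 -0.6 -0.5] T [ 0.1  -0.17  0.  ] gap 44.7 q [ 0.55  0.6  -0.83  2.08  0.66  0.75  0.85]
```

View pics/c12.png

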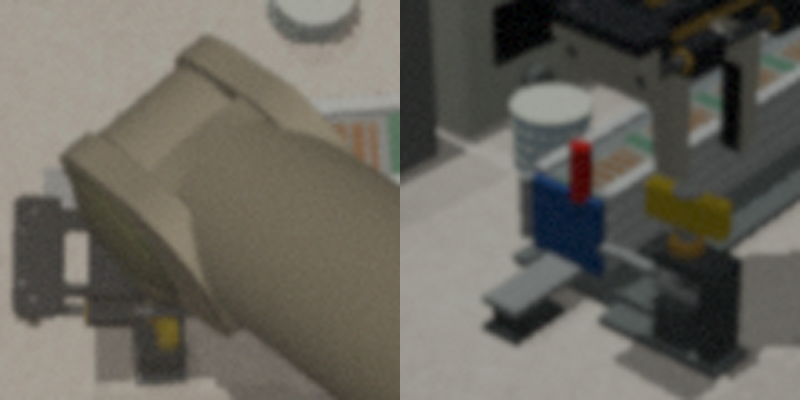

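The side crop shows the door flat on the mouth with its tongue in the clamp frame, and all cassettes inside. Next I turn the tool to -84° and grip the bar.

Emit:
send_rows(translation=[[0, 0, 0], [0, 0, 0], [0, 0, 0], [0, 0, 0], [0, 0, 0], [0, 0, 0], [0, 0, 0], [0, 0, 0]], dr=[[0, 0, -8], [0, 0, -16], [0, 0, -24], [0, 0, -32], [0, 0, -40], [0, 0, -48], [0, 0, -56], [0, 0, -64]], jaw=[50, 50, 50, 50, 50, 50, 50, 50])

```text
t: 65.55
tool_pos: [0.5317, -0.043, 0.1437]
eef_rot: [0.537, 0.843, -0.0, -0.0]
force: [-0.2, 0.1, -0.2]
finger_gap: 0.05
```

Emit:
send_rows(translation=[[0, 0, 0], [0, 0, 0], [0, 0, 0], [0, 0, 0], [0, 0, 0], [0, 0, 0], [0, 0, 0], [0, 0, 0]], dr=[[0, 0, -8], [0, 0, -16], [0, 0, -24], [0, 0, -32], [0, 0, -40], [0, 0, -48], [0, 0, -56], [0, 0, -64]], jaw=[50, 50, 50, 50, 50, 50, 50, 50])

```text
t: 66.35
tool_pos: [0.5316, -0.0429, 0.1437]
eef_rot: [0.903, 0.431, -0.0, 0.0]
force: [-0.3, 0.5, 0.1]
finger_gap: 0.0499
```

Emit:
send_rows(translation=[[0, 0, 0], [0, 0, 0], [0, 0, 0], [0, 0, 0], [0, 0, 0], [0, 0, 0], [0, 0, 0], [0, 0, 0]], dr=[[0, 0, -8], [0, 0, -16], [0, 0, -24], [0, 0, -32], [0, 0, -40], [0, 0, -45.5], [0, 0, -45.5], [0, 0, -45.5]], jaw=[50, 50, 50, 50, 50, 50, 50, 50])

```text
t: 67.15
tool_pos: [0.5319, -0.0426, 0.1438]
eef_rot: [0.999, 0.053, -0.0, 0.0]
force: [-0.5, -0.0, -0.5]
finger_gap: 0.05
```

```bash
python3 - <<'E'
from h import *
st()
for n in('top','side'):
    im=arm.get_image(n);cv2.imwrite(f'pics/{n}13.png',im)
    print([(a,np.round(axis(ray(n,p,.118))[0]*1000),axis(ray(n,p,.118))[1],np.round(c)) for a,c,p in blobs(mask(im,(20,120,70),(32,255,255)),8)])
E
```

```text
t 67.15 tcp [531.9 -42.6 143.8] yawy -84.0 z [-0. -0. -1.] F [-0.5 -0.  -0.5] T [0.04 0.01 0.01] gap 50.0 q [-0.04  0.48  0.02  2.11 -0.02  0.56 -1.47]
[(np.int32(20), array([ 652., -333.]), np.float64(163.54794065912486), array([467., 193.])), (np.int32(53), array([ 483., -423.]), np.float64(118.20810650083479), array([509., 263.])), (np.int32(98), array([ 452., -402.]), np.float64(173.94032976048913), array([500., 276.]))]
[(np.int32(17), array([ 633., -304.]), np.float64(120.4330007221088), array([387., 173.])), (np.int32(118), array([ 450., -386.]), np.float64(127.64445753527775), array([461., 185.])), (np.int32(64), array([542., -26.]), np.float64(141.4350071414816), array([342., 224.])), (np.int32(55), array([506., -37.]), np.float64(144.05682987052316), array([357., 228.])), (np.int32(8), array([491.,  -2.]), np.float64(104.90775214066196), array([352., 236.]))]
```

Emit:
send_rows(translation=[[0.5, 1.7, -15], [0.5, 1.7, -30], [0.5, 1.7, -45], [0.5, 1.7, -54], [0.5, 1.7, -54], [0.5, 1.7, -54], [0.5, 1.7, -54], [0.5, 1.7, -54]], dr=[[0, 0, 0], [0, 0, 0], [0, 0, 0], [0, 0, 0], [0, 0, 0], [0, 0, 0], [0, 0, 0], [0, 0, 0]], jaw=[50, 50, 50, 50, 50, 42, 34, 26], squeeze=30)

```text
t: 68.05
tool_pos: [0.5333, -0.0408, 0.0905]
eef_rot: [0.999, 0.051, 0.001, 0.0]
force: [-0.5, -0.3, 0.8]
finger_gap: 0.0308
```

Emit:
send_rows(translation=[[0, 0, 0], [0, 0, 0], [0, 0, 0], [0, 0, 0], [0, 0, 0], [0, 0, 0], [0, 0, 0], [0, 0, 0]], dr=[[0, 0, 0], [0, 0, 0], [0, 0, 0], [0, 0, 0], [0, 0, 0], [0, 0, 3], [0, 0, 7], [0, 0, 11]], jaw=[20, 16, 12, 8, 8, 8, 8, 8])

```text
t: 68.85
tool_pos: [0.533, -0.0404, 0.0901]
eef_rot: [0.989, 0.148, 0.0, -0.0]
force: [-1.2, 2.8, 4.0]
finger_gap: 0.0135
```

```bash
python3 -c "
from h import *
st()"
```

```text
t 68.85 tcp [533.  -40.4  90.1] yawy -73.0 z [ 0.  0. -1.] F [-1.2  2.8  4. ] T [ 0.5   0.17 -0.17] gap 13.5 q [-0.01  0.56 -0.04  2.14  0.04  0.44 -1.35]
```

Turning freely at 0.17 N m. On with the remaining ~212°, gently at the end.

Emit:
send_rows(translation=[[0, 0, 0], [0, 0, 0], [0, 0, 0], [0, 0, 0], [0, 0, 0], [0, 0, 0], [0, 0, 0], [0, 0, 0]], dr=[[0, 0, 7], [0, 0, 14], [0, 0, 21], [0, 0, 28], [0, 0, 35], [0, 0, 42], [0, 0, 49], [0, 0, 56]], jaw=[8, 8, 8, 8, 8, 8, 8, 8])

```text
t: 69.65
tool_pos: [0.5325, -0.0399, 0.0901]
eef_rot: [0.803, 0.596, 0.0, -0.0]
force: [-2.7, 4.3, 5.7]
finger_gap: 0.014
```

Emit:
send_rows(translation=[[0, 0, 0], [0, 0, 0], [0, 0, 0], [0, 0, 0], [0, 0, 0], [0, 0, 0], [0, 0, 0], [0, 0, 0]], dr=[[0, 0, 7], [0, 0, 14], [0, 0, 21], [0, 0, 28], [0, 0, 35], [0, 0, 42], [0, 0, 49], [0, 0, 56]], jaw=[8, 8, 8, 8, 8, 8, 8, 8])

```text
t: 70.45
tool_pos: [0.5319, -0.04, 0.0901]
eef_rot: [0.429, 0.903, -0.0, -0.001]
force: [-5.3, 4.3, 6.9]
finger_gap: 0.0137
```

Emit:
send_rows(translation=[[0, 0, 0], [0, 0, 0], [0, 0, 0], [0, 0, 0], [0, 0, 0], [0, 0, 0], [0, 0, 0], [0, 0, 0]], dr=[[0, 0, 7], [0, 0, 14], [0, 0, 21], [0, 0, 28], [0, 0, 35], [0, 0, 42], [0, 0, 49], [0, 0, 56]], jaw=[8, 8, 8, 8, 8, 8, 8, 8])

```text
t: 71.25
tool_pos: [0.5316, -0.0407, 0.0901]
eef_rot: [-0.045, 0.999, -0.0, -0.001]
force: [-6.2, 1.1, 8.0]
finger_gap: 0.0139
```

```bash
python3 -c "
from h import *
st()"
```

```text
t 71.25 tcp [531.6 -40.7  90.1] yawy 95.1 z [-0.002 -0.    -1.   ] F [-6.2  1.1  8. ] T [ 0.35  1.12 -0.23] gap 13.9 q [ 0.53  0.7  -0.84  2.11  0.83  0.71  0.79]
```

Emit:
send_rows(translation=[[-0.5, 0, 0], [-1, 0, 0], [-1, 0, 0], [-1, 0, 0], [-1, 0, 0], [-1, 0, 0], [-1, 0, 0], [-1, 0, 0]], dr=[[0, 0, 5], [0, 0, 10], [0, 0, 15], [0, 0, 20], [0, 0, 25], [0, 0, 30], [0, 0, 34], [0, 0, 38]], jaw=[8, 8, 8, 8, 8, 8, 8, 8])

```text
t: 72.05
tool_pos: [0.5317, -0.041, 0.0901]
eef_rot: [-0.366, 0.93, -0.0, -0.0]
force: [-1.5, -0.5, 7.0]
finger_gap: 0.0135
```

Emit:
send_rows(translation=[[0, 0, 0], [0, 0, 0], [0, 0, 0], [0, 0, 0], [0, 0, 0], [0, 0, 0], [0, 0, 0], [0, 0, 0]], dr=[[0, 0, 2], [0, 0, 4], [0, 0, 6], [0, 0, 8], [0, 0, 10], [0, 0, 11], [0, 0, 12], [0, 0, 12]], jaw=[8, 8, 8, 8, 8, 8, 8, 8], squeeze=40)

```text
t: 72.85
tool_pos: [0.5319, -0.041, 0.0901]
eef_rot: [-0.46, 0.888, 0.0, -0.0]
force: [-1.2, 0.5, 6.7]
finger_gap: 0.0141
```

```bash
python3 -c "
from h import *
st()"
```

```text
t 72.85 tcp [531.9 -41.   90.1] yawy 144.7 z [-0.  0. -1.] F [-1.2  0.5  6.7] T [ 0.16  0.25 -0.85] gap 14.1 q [ 0.64  0.79 -1.04  2.1   0.96  0.84  1.53]
```

Stop felt: 0.85 N m at 145°, which is the starting angle. I'll release without turning back, lift off and check.

Emit:
send_rows(translation=[[0, 0, 0], [0, 0, 0], [0, 0, 0], [0, 0, 25], [0, 0, 60], [0, 0, 100], [0, 0, 120], [0, 0, 120]], dr=[[0, 0, 0], [0, 0, 0], [0, 0, 0], [0, 0, 0], [0, 0, 0], [0, 0, -8], [0, 0, -16], [0, 0, -24]], jaw=[30, 45, 50, 50, 50, 50, 50, 50])

```text
t: 73.65
tool_pos: [0.5332, -0.0404, 0.2126]
eef_rot: [-0.263, 0.965, -0.001, 0.002]
force: [0.4, 0.4, 0.3]
finger_gap: 0.0499
```

Emit:
send_rows(translation=[[-10, -40, 0], [-20, -80, 0], [-30, -125, 0], [-40, -170, 0], [-50, -215, 0], [-60, -260, 0], [-70, -300, 0], [-70, -300, 0]], dr=[[0, 0, -8], [0, 0, -16], [0, 0, -24], [0, 0, -32], [0, 0, -40], [0, 0, -48], [0, 0, -56], [0, 0, -64]], jaw=[50, 50, 50, 50, 50, 50, 50, 50])

```text
t: 74.45
tool_pos: [0.459, -0.3473, 0.2088]
eef_rot: [0.292, 0.956, -0.001, -0.001]
force: [-0.4, 0.4, -0.3]
finger_gap: 0.0499
```

```bash
python3 - <<'E'
from h import *
st()
im=arm.get_image('top');im2=arm.get_image('side')
a=cv2.imread('pics/top0.png')
for lo,hi,z in(((20,120,90),(32,255,255),.12),((0,150,80),(4,255,255),.122)):
  for i,nm in((a,'before'),(im,'now')):
    print(nm,[(np.round(c,1),n) for n,c,p in blobs(mask(i,lo,hi),8)])
cv2.imwrite('pics/c14.png',np.vstack([np.hstack([cv2.resize(im[165:275,310:495],(480,286),interpolation=2),cv2.resize(im2[170:280,275:395],(312,286),interpolation=2)]),cv2.resize(im[60:350,60:540],(792,314))[:, :]]) )
E
```

```text
t 74.45 tcp [ 459.  -347.3  208.8] yawy 56.1 z [-0.002 -0.001 -1.   ] F [-0.4  0.4 -0.3] T [ 0.04 -0.13  0.  ] gap 49.9 q [ 1.1   0.54 -0.8   1.92  0.5   0.89  1.02]
before [(array([466.3, 192.6]), np.int32(12)), (array([337.7, 236.9]), np.int32(47)), (array([350.2, 247.8]), np.int32(53)), (array([509.4, 262.7]), np.int32(47)), (array([501. , 275.6]), np.int32(74))]
now [(array([467. , 192.5]), np.int32(22)), (array([488.6, 194.9]), np.int32(9)), (array([337.6, 237.2]), np.int32(44)), (array([350.3, 247.6]), np.int32(49))]
before [(array([340.8, 205.8]), np.int32(19))]
now [(array([341. , 205.8]), np.int32(19))]
```

View pics/c14.png

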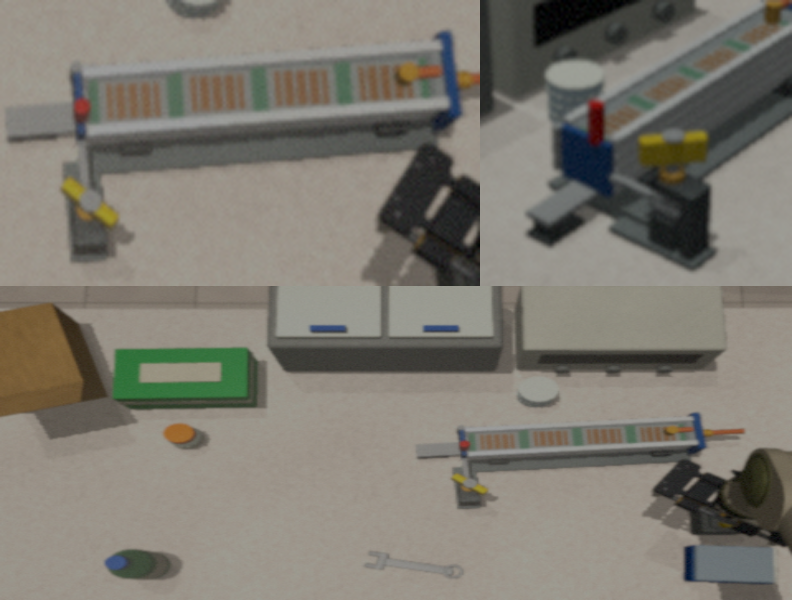

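The bar and the red post are back at their starting pixels to within about 0.5 px. The cassettes are all inside, the bystanders I can see are in place, and the robot is clear. Handing in.

```bash
python3 -c "
from cell import arm
print(arm.finish_job())"
```

```text
the job is handed in; nothing more can be done
None
```

The job is done and handed in at about 75 s of the 210 s allowed. All four cassettes are in the tube, the door is shut, and the clamp is screwed down tight with the robot clear of everything.

- **Clamp screw:** the fitted screw is left-hand. Counter-clockwise met a stop straight away; clockwise gave at about 0.19 N m. I backed it off about 223° to its far stop and swung the door to about 140°.
- **Cassettes:** I fed them in one behind another with small forces, at most 15 N on the last push.
- **Closing up:** the door went against its stop with about 10 N. I turned the screw back until it stopped firmly, at about 0.85 N m, then let go.

**Last checks:**
- The rear of the last cassette measures about 5 mm inside the mouth, but I estimated the mouth position only to about ±3 mm.
- The door post and clamp bar are within about 0.5 px of their starting positions in the top view. The bar's angle reads about 2° different from the start, which I take as pixel noise because the stop was felt.
- The bottle, jar, dishes, tip box and wrench look undisturbed. The arm partly hid the spare screw in the final picture, so I could not confirm it there, but I never touched it.
- No check failed. The early camera estimate of the tube axis was about 2 mm off, and I corrected it by feeling both walls with the first cassette.

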